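# Dock the specimen carrier and slide its shutter open

### The job

Take the specimen carrier by the sides of its body (never carry it by the shutter tab) and set it down gently, flat and fully home in the dock's nest, its crossbar end against the dock's tall fence, with the shutter still shut. Let go of it there, then take the shutter's tab and slide it all the way to its end stop at the crossbar so the specimen window is uncovered. Leave the bottle, the jug and the jar where they stand.

Things in the scene. Friction and masses are not known exactly. Their poses are not given: they have to be found in the camera images.
- carrier: Loose grey box 130 (its x) x 60 (y) x 42 mm high, 0.3 to 0.6 kg, flat on the bench. Origin: centre of its underside; z up, +x to its steel-crossbar end. On top: round window (38 mm) at x = -30 mm, low side rails (top 47 mm above the underside), crossbar at x 50 to 60 mm (top 51 mm), and the shutter. Hold it by the plain long sides, 60 mm apart.
- shutter: Aluminium plate 56 x 45 x 2 mm on the carrier, with an upright black tab in its middle: 12 mm along x, 30 along y, top 28 mm above this origin (plate underside, 43 mm above the carrier's). Axes as the carrier's. Slides along carrier x only: shut at x = -30 mm (starts 0 to 5 mm from there), end stop at x = +20 mm. About 2.5 N of friction; stays where it is left.
- crossbar (a point): Middle of the top of the carrier's crossbar, at carrier x = 55 mm, 51 mm above the underside.
- dock: Fixed grey dock, 200 (its x) x 150 x 40 mm high. Origin: centre of its underside, z up; +x to the tall aluminium fence. On its top, centred, the nest, 138 (x) x 68 mm inside: fence at +x (30 mm high), one 40 mm long guide at -x, two 24 mm long guides on each long side (centred at x = +-50 mm; free between, for fingers). Guides 18 mm high, upright for 8 mm, then leaning outwards.
- nest (a point): Centre of the nest's floor, on top of the dock, 40 mm above the bench; axes as the dock's. The seated carrier's origin lies here, with its +x along the nest's +x.
- amber_bottle: Bystander: brown bottle, 72 mm across, about 170 mm tall; origin under its centre.
- jug: Bystander: white plastic jug with a handle, 90 mm across, 110 mm tall; origin under its centre.
- jar: Bystander: small clear jar with white lid, 52 mm across, 60 mm tall; origin under its centre.

How it is judged (in metres and radians):
On the way, in this order (a step that is already met when the one before it is completed fails the run):
1. the carrier sits in the nest the right way round, shutter still shut (within 12 mm), and let go (x of carrier in the frame of nest between -0.008 and 0.008 m and y of carrier in the frame of nest between -0.007 and 0.007 m and z of carrier in the frame of nest between -0.004 and 0.004 m and x of crossbar in the frame of nest above 0.04 m and angle between carrier's own z axis and vertical below 0.06 rad and x of shutter in the frame of carrier below -0.018 m and contact force between the fingers and carrier below 0.3 N), for 0.2 s.
2. with the carrier in the nest, the shutter is at its end stop (within 4 mm) (x of carrier in the frame of nest between -0.008 and 0.008 m and y of carrier in the frame of nest between -0.007 and 0.007 m and z of carrier in the frame of nest between -0.004 and 0.004 m and x of crossbar in the frame of nest above 0.04 m and angle between carrier's own z axis and vertical below 0.06 rad and x of shutter in the frame of carrier above 0.016 m), for 0.2 s.
At the end, for the whole second after the job is handed in: The carrier lies flat on the nest's floor (origin within 4 mm of its height, 8 mm along and 7 mm across of the nest's centre, tilt under 0.06 rad), crossbar at the fence end, the shutter within 4 mm of its end stop, all at rest and let go (all of step 2 and linear speed of each of carrier, shutter below 0.01 m/s and contact force between the fingers and carrier below 0.3 N); the robot touches nothing.
It fails at once if the carrier is carried by its shutter tab (contact force between the fingers and shutter above 1 N and height (world z) of carrier above 0.054 m).
It fails at once if the carrier is dropped: it falls freely by more than about 13 mm (linear speed of carrier above 0.5 m/s and contact force between the fingers and carrier below 0.3 N).
It fails at once if a bystander is shifted by more than 30 mm or tipped (distance of any of amber_bottle, jug, jar from where it was at the start of the episode above 0.03 m or angle between any of amber_bottle, jug, jar's own z axis and vertical above 0.4 rad).
It also fails if it takes over 51 s, if anything falls off the work surface, if the arm or the gripper's body presses on something with over 40 N, if the wrist force passes 120 N, or if a joint passes its speed limit or range.

### The arm

A 6-joint arm with a two-finger parallel gripper is mounted at the origin on the work surface. World frame = base frame: x ahead of the robot, y to its left, z up, the work surface at z = 0. Lengths are in mm, angles in rad, forces in N, time in s.
With the tool pointing down it reaches from about 325 to 900 mm from the base axis. Payload 6.1 kg.
Tool frame: the origin (TCP) lies midway between the tips of the shut fingers; the grasp point (between the pads) lies 19 mm behind it; x points along the fingers, y is the direction in which the jaws open and shut, and the axes are right-handed (so a half turn about x gives the same grasp; the last joint's range is limited). The gripper opens to 85 mm and grips with 20 to 120 N. Pads are 22 mm wide; open, the fingers measure 114 mm over their backs; the gripper's body (76 mm by 85 mm) begins 54 mm behind the grasp point. The pads swing forward as they close: fully open they stand 13 mm farther back than shut.
Start: joints at [1.015, 0.22, 1.526, -0, 1.395, -0.126], TCP at [260.428, 568.149, 231.3] pointing down, gripper open.
Joint ranges: [-2.98, 2.98], [-0.91, 2.08], [0.09, 2.57], [-1.24, 4.39], [0.2, 2.65], [-2.68, 2.68]. Speed limits (rad/s): [2.57, 2.57, 3.01, 3.14, 3.14, 3.14].

### API

Orientations are given as a unit quaternion [w, x, y, z].
In Python, from bench import readout, eyes, workorder gives the robot as it stands.
- The arm moves only by the tool send_rows, never from a script. Its argument "commands" is a list of rows, each an object of numbers: "x", "y", "z": the shift along the tool's x, y, z in mm; "ax", "ay", "az": the turn, a rotation vector about the tool's x, y, z in degrees. A call has 1 to 10 rows; each row shifts and turns the commanded pose from where the row before left it, along the tool's axes as they then stand; what a row does not reach is not made up. A row lasts 1/12 s, in which the tool goes at most 41.7 mm and 7.16 degrees, less where a joint would pass 70% of its speed; a pose out of reach is approached as far as the arm can. A call is refused whole if a number of a shift passes 41.7 or a number of a turn 7.16, either way. A call with a gripper value outside its range is refused whole. "jaw" is the closure, from 0 (fully open) to 1 (shut), set as the call begins (left out, the last holds). The fingers move at their own pace and stop on an object; "force" is the grip in N (left out, the last holds). Time passes only in rows, so rows that do not move let the fingers close. It gives the time, the measured TCP pose, the force and the opening at its end, in the units of the state.
- readout.state(): the state, without advancing time (a new reading comes with each control period).
- eyes.camera(name): name is "scene" or "side" or "wrist"; returns a dict with "frame" (480x640x3 uint8, red, green, blue), "fov_y" (degrees; the focal length in pixels is half the picture's height over the tangent of half this angle, whatever the lens; pixels are square), "cx", "cy" (the principal point, pixels), "D" ([k1, k2, p1, p2, k3] as OpenCV has them; the pictures are not rectified), "rvec" (rotation vector, rad) and "tvec" (3), from world to camera coordinates, as OpenCV has them. Camera axes: x right, y down, z forward; pixel columns grow to the right and rows downward; lengths in mm; the calibration is good to about 2 mm. A picture is of the moment at which its call begins. There is no depth.
- workorder.sign_off(): hands the job in, once; it reports no verdict.
The state is a dict: "t": time; "joints": joint angles; "joint_vel": joint speeds; "joint_efforts": joint torques, N m; "tool_pos": TCP position; "tool_rot": TCP orientation; "wrist_force": force on the tool from outside, world axes, zero at the start; "wrist_torque": the same for the moment, N m; "gripper_width": finger opening in mm.
Only numpy, scipy, OpenCV 4.12 (cv2) and the standard library are available. Lean on these libraries where they do the work, as an engineer would, in place of code of your own. Each camera call takes 0.05 s, during which the arm holds its last target.

## Working session

There is one attempt and no reset: what is moved stays moved. The work goes in short steps, Python scripts to look and compute and a tool call to move; the robot and the scene stay as the last step left them, time stands still between calls to the robot, and variables do not carry over. Pictures are saved under pics/ and viewed, and the job is handed in when it is done.

Besides the shell and the picture viewer there is one more tool, called after "Request:" as a command line: name --argument value ..., lists and objects as JSON in quotes. send_rows: Moves the arm, as the interface text tells. Its arguments: {"type":"object","properties":{"commands":{"type":"array"},"jaw":{"type":"number"},"force":{"type":"number"}},"required":["commands"]}

```bash
mkdir -p pics; cat > h.py <<'E'
import numpy as np, cv2
from bench import readout, eyes, workorder
def K(c):
    f=240/np.tan(np.radians(c["fov_y"])/2); return np.array([[f,0,c["cx"]],[0,f,c["cy"]],[0,0,1.]])
def snap(n,fn):
    c=eyes.camera(n); cv2.imwrite("pics/"+fn,c["frame"][:,:,::-1]); return c
def ray(c,px):
    u=cv2.undistortPoints(np.array(px,float).reshape(-1,1,2),K(c),np.array(c["D"],float)).reshape(-1,2)
    R=cv2.Rodrigues(np.array(c["rvec"],float))[0]; o=-R.T@np.array(c["tvec"],float).ravel()
    d=np.c_[u,np.ones(len(u))]@R; return o,d
def onz(c,px,z):
    o,d=ray(c,px); return o+d*((z-o[2])/d[:,2])[:,None]
def proj(c,P):
    return cv2.projectPoints(np.array(P,float).reshape(-1,1,3),np.array(c["rvec"],float),np.array(c["tvec"],float),K(c),np.array(c["D"],float))[0].reshape(-1,2)
E
python3 - <<'E'
from h import *
import pickle
d={}
for n in ["scene","side","wrist"]:
    d[n]=snap(n,n+"0.png"); R=cv2.Rodrigues(np.array(d[n]["rvec"],float))[0]; print(n,-R.T@np.array(d[n]["tvec"]).ravel(),d[n]["fov_y"])
pickle.dump(d,open("d0.pkl","wb"))
print(readout.state())
E
```

```text
scene [1386.46472117 -241.19786785  810.63950412] 47.26889417870468
side [ 414.6201939  -691.12181229  942.92959129] 57.34895795510256
wrist [201.15285145 594.16576499 372.67159363] 71.8485521470399
{'t': 0.15, 'joints': array([ 1.01488900e+00,  2.21057710e-01,  1.52735917e+00,  4.05462212e-05,
        1.39469471e+00, -1.26075560e-01]), 'joint_vel': array([-2.01668096e-03,  3.04452730e-05, -3.10013293e-03, -1.92108459e-03,
       -8.74341034e-05, -8.51232130e-04]), 'joint_efforts': array([ 1.79267490e-04, -4.97481930e+01, -3.89904714e+01, -1.26917212e-04,
        6.98921154e-03, -2.34804764e-05]), 'tool_pos': array([260.17762303, 567.75790603, 230.43690551]), 'tool_rot': array([ 0.69064569,  0.15030234,  0.69103148, -0.15130511]), 'wrist_force': array([-0.7766119 ,  0.73228668, -1.15167064]), 'wrist_torque': array([ 0.04329837, -0.02603186, -0.05300296]), 'gripper_width': 85.28847446774141}
```

View pics/scene0.png

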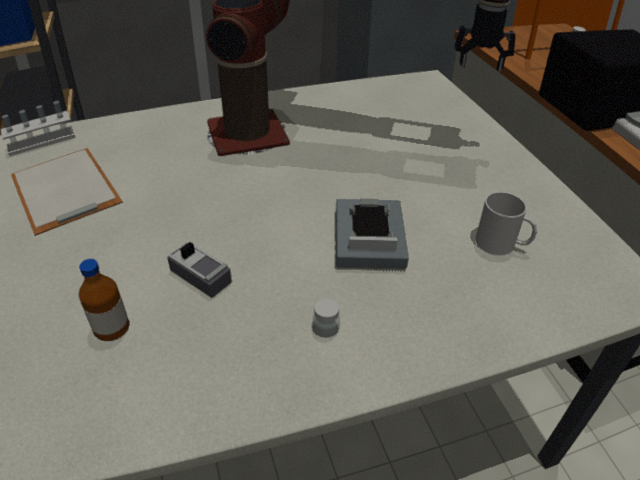

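View pics/side0.png

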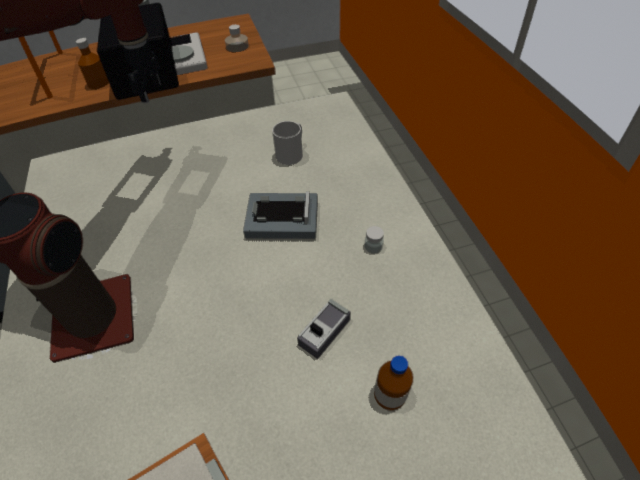

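View pics/wrist0.png

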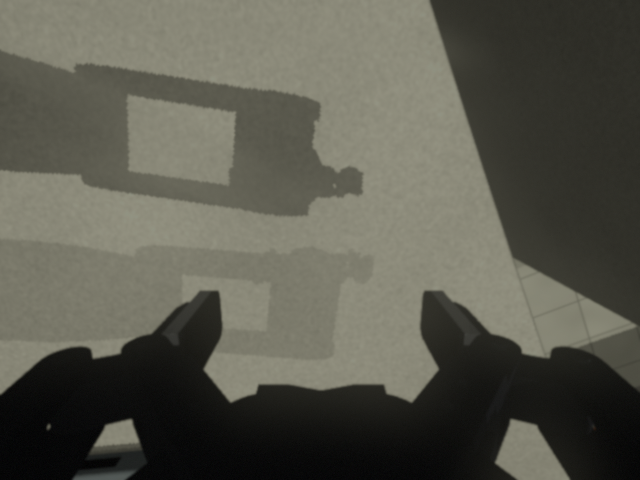

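```bash
python3 - <<'E'
import cv2,numpy as np
a=cv2.imread("pics/scene0.png"); b=cv2.imread("pics/side0.png")
f=lambda i,x,y,w,h,s: cv2.resize(i[y:y+h,x:x+w],None,fx=s,fy=s,interpolation=cv2.INTER_CUBIC)
g=lambda i: np.clip(i.astype(float)*1.6,0,255).astype(np.uint8)
cv2.imwrite("pics/c1.png",g(np.vstack([np.hstack([f(a,155,230,90,75,4),f(b,285,290,90,75,4)]),np.hstack([f(a,325,190,90,85,4),f(b,237,175,90,85,4)])]))[:640])
cv2.imwrite("pics/c1.png",cv2.resize(cv2.imread("pics/c1.png"),(720,640))[:600])
E
```

```text
(no output)
```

View pics/c1.png

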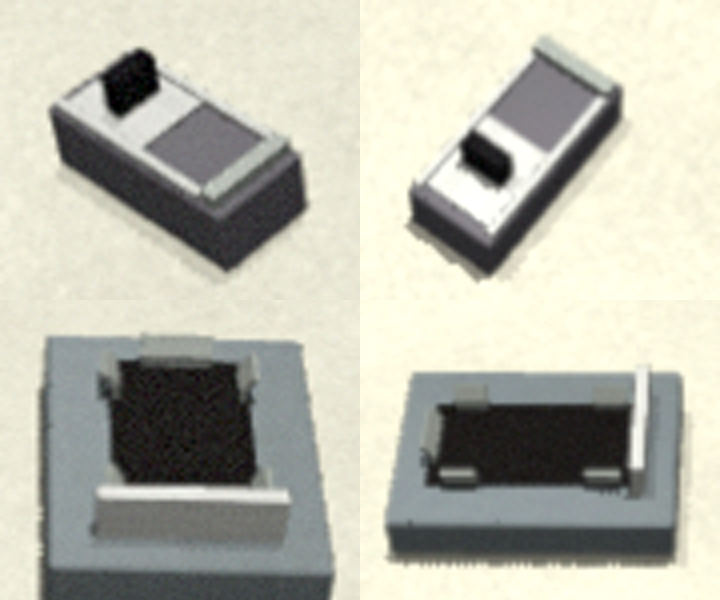

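```bash
python3 - <<'E'
from h import *
import pickle
d=pickle.load(open("d0.pkl","rb")); a,b=d["scene"],d["side"]
S=lambda z,x,y: [(x+p/4,y+q/4) for p,q in z]
np.set_printoptions(precision=1,suppress=True)
print("car sc z0",onz(a,S([(228,270),(305,210),(58,160)],155,230),0))
q=S([(490-360,277),(260,120),(52,228)],285,290)
print("car sd z0",onz(b,q,0))
print("bar top scene z51",onz(a,S([(205,185),(290,138),(215,197)],155,230),51))
print("bar top side z51",onz(b,S([(540-360,40),(615-360,82)],285,290),51))
print("dock side z40",onz(b,S([(54,73),(323,74),(312,228),(28,226)],237,175),40))
print("dock scene z40",onz(a,S([(48,37),(302,42),(330,275),(50,270)],325,190),40))
print("fence side z70 ",onz(b,S([(282,68),(290,68)],237,175),70))
for n,c,ps in [("side",b,[(391,403),(288,162),(374,248)]),("scene",a,[(108,333),(498,248),(327,333)])]:
  print(n,onz(c,ps,0))
E
```

```text
car sc z0 [[ 618.  -206.7    0. ]
 [ 587.7 -161.2   -0. ]
 [ 513.5 -280.9    0. ]]
car sd z0 [[ 513.9 -280.3    0. ]
 [ 619.1 -207.4    0. ]
 [ 479.6 -236.8    0. ]]
bar top scene z51 [[ 607.  -210.2   51. ]
 [ 586.3 -163.7   51. ]
 [ 616.6 -206.8   51. ]]
bar top side z51 [[ 581.2 -168.1   51. ]
 [ 613.8 -209.    51. ]]
dock side z40 [[475.6 258.9  40. ]
 [662.7 193.7  40. ]
 [611.9  54.9  40. ]
 [428.7 118.5  40. ]]
dock scene z40 [[432.9 122.1  40. ]
 [479.9 262.4  40. ]
 [665.6 194.5  40. ]
 [619.9  57.8  40. ]]
fence side z70  [[628.7 179.5  70. ]
 [634.1 177.6  70. ]]
side [[ 634.2 -427.7    0. ]
 [ 624.8  404.6    0. ]
 [ 757.   -18.5    0. ]]
scene [[ 653.3 -416.8    0. ]
 [ 656.7  428.8    0. ]
 [ 770.7  -14.1   -0. ]]
```

```bash
cat >> h.py <<'E'
from scipy.spatial.transform import Rotation as Ro
def pose():
    s=readout.state(); q=s["tool_rot"]; return np.array(s["tool_pos"]),Ro.from_quat([q[1],q[2],q[3],q[0]]).as_matrix(),s
def goto(P,yaw):
    """remaining shift in tool axes now, and ax turn to bring tool y to yaw (deg, mod 180)"""
    p,R,s=pose(); d=np.array(P)-p
    y=np.degrees(np.arctan2(R[1,1],R[0,1])); dy=(yaw-y+90)%180-90
    # shift after levelling+turn
    tx=np.array([0,0,-1.]); c=np.radians(y+dy); ty=np.array([np.cos(c),np.sin(c),0]); tz=np.cross(tx,ty)
    R2=np.c_[tx,ty,tz]
    rv=Ro.from_matrix(R.T@R2).as_rotvec(degrees=True)
    np.set_printoptions(precision=2,suppress=True)
    print("t",round(s["t"],2),"pos",p,"yaw y",round(y,2),"world d",d,"\n tool d now",R.T@d,"tool d after turn",R2.T@d,"turn",rv,"\n F",s["wrist_force"],"w",round(s["gripper_width"],1),"q",s["joints"])
E
python3 - <<'E'
from h import *
c=np.radians(35); goto([550+15*np.cos(c),-221.5+15*np.sin(c),230],125)
E
```

```text
t 0.15 pos [260.18 567.76 230.44] yaw y 65.37 world d [ 302.11 -780.65   -0.44] 
 tool d now [   1.18 -583.74  599.95] tool d after turn [   0.44 -812.76 -200.29] turn [-59.63  -0.06   0.07] 
 F [-0.78  0.73 -1.15] w 85.3 q [ 1.01  0.22  1.53  0.    1.39 -0.13]
```

```bash
cat >> h.py <<'E'
def path(P,turn,n):
    p,R,s=pose(); d=(np.array(P)-p)/n; y=np.degrees(np.arctan2(R[1,1],R[0,1]))
    for i in range(n):
        c=np.radians(y+turn/n*i); ty=np.array([np.cos(c),np.sin(c),0]); tz=np.cross([0,0,-1.],ty)
        print("x %.1f y %.1f z %.1f ax %.2f"%(-d[2],d@ty,d@tz,-turn/n))
E
python3 - <<'E'
from h import *
path([562,-213,230],-120.4,24)
E
```

```text
x 0.0 y -24.3 z 25.0 ax 5.02
x 0.0 y -22.1 z 27.0 ax 5.02
x 0.0 y -19.6 z 28.8 ax 5.02
x 0.0 y -17.0 z 30.4 ax 5.02
x 0.0 y -14.3 z 31.8 ax 5.02
x 0.0 y -11.4 z 32.9 ax 5.02
x 0.0 y -8.5 z 33.8 ax 5.02
x 0.0 y -5.5 z 34.4 ax 5.02
x 0.0 y -2.5 z 34.8 ax 5.02
x 0.0 y 0.6 z 34.9 ax 5.02
x 0.0 y 3.6 z 34.7 ax 5.02
x 0.0 y 6.6 z 34.2 ax 5.02
x 0.0 y 9.6 z 33.5 ax 5.02
x 0.0 y 12.5 z 32.6 ax 5.02
x 0.0 y 15.3 z 31.3 ax 5.02
x 0.0 y 18.0 z 29.9 ax 5.02
x 0.0 y 20.5 z 28.2 ax 5.02
x 0.0 y 22.9 z 26.3 ax 5.02
x 0.0 y 25.1 z 24.2 ax 5.02
x 0.0 y 27.1 z 21.9 ax 5.02
x 0.0 y 28.9 z 19.5 ax 5.02
x 0.0 y 30.5 z 16.8 ax 5.02
x 0.0 y 31.9 z 14.1 ax 5.02
x 0.0 y 33.0 z 11.3 ax 5.02
```

Request:
send_rows --commands '[{"y": -24, "z": 25, "ax": 5}, {"y": -22, "z": 27, "ax": 5}, {"y": -20, "z": 29, "ax": 5}, {"y": -17, "z": 30, "ax": 5}, {"y": -14, "z": 32, "ax": 5}, {"y": -11, "z": 33, "ax": 5}, {"y": -8, "z": 34, "ax": 5}, {"y": -5, "z": 34, "ax": 5}, {"y": -2, "z": 35, "ax": 5}, {"y": 1, "z": 35, "ax": 5}]' --jaw 0

```text
invalid input at $.commands[0]: expected keys x, y, z, ax, ay, az
```

Request:
send_rows --commands '[{"y": 4, "z": 35, "ax": 5}, {"y": 7, "z": 34, "ax": 5}, {"y": 10, "z": 33, "ax": 5}, {"y": 12, "z": 33, "ax": 5}, {"y": 15, "z": 31, "ax": 5}, {"y": 18, "z": 30, "ax": 5}, {"y": 20, "z": 28, "ax": 5}, {"y": 23, "z": 26, "ax": 5}, {"y": 25, "z": 24, "ax": 5}, {"y": 27, "z": 22, "ax": 5}]'

```text
invalid input at $.commands[0]: expected keys x, y, z, ax, ay, az
```

Request:
send_rows --commands '[{"y": 29, "z": 19, "ax": 5}, {"y": 30, "z": 17, "ax": 5}, {"y": 32, "z": 14, "ax": 5}, {"y": 33, "z": 11, "ax": 5}, {}, {}]'

```text
invalid input at $.commands[0]: expected keys x, y, z, ax, ay, az
```

```bash
python3 - <<'E'
from h import *
import pickle
goto([562,-213,230],125); c=snap("wrist","w1.png"); pickle.dump(c,open("w1.pkl","wb"))
E
```

```text
t 0.15 pos [260.18 567.76 230.44] yaw y 65.37 world d [ 301.82 -780.76   -0.44] 
 tool d now [   1.18 -583.96  599.73] tool d after turn [   0.44 -812.68 -200.59] turn [-59.63  -0.06   0.07] 
 F [-0.78  0.73 -1.15] w 85.3 q [ 1.01  0.22  1.53  0.    1.39 -0.13]
```

View pics/w1.png

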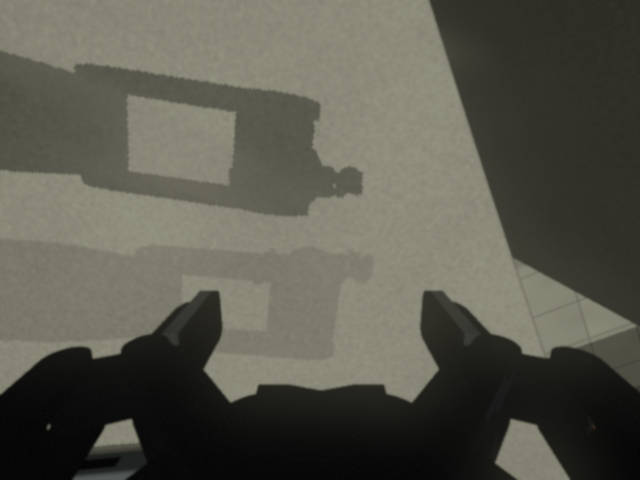

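The picture shows only the arm's shadow on the bench. The calls were refused because every row needs all six keys, so I'll resend with them filled in.

Request:
send_rows --commands '[{"x": 0, "y": -24, "z": 25, "ax": 5, "ay": 0, "az": 0}, {"x": 0, "y": -22, "z": 27, "ax": 5, "ay": 0, "az": 0}, {"x": 0, "y": -20, "z": 29, "ax": 5, "ay": 0, "az": 0}, {"x": 0, "y": -17, "z": 30, "ax": 5, "ay": 0, "az": 0}, {"x": 0, "y": -14, "z": 32, "ax": 5, "ay": 0, "az": 0}, {"x": 0, "y": -11, "z": 33, "ax": 5, "ay": 0, "az": 0}, {"x": 0, "y": -8, "z": 34, "ax": 5, "ay": 0, "az": 0}, {"x": 0, "y": -5, "z": 34, "ax": 5, "ay": 0, "az": 0}, {"x": 0, "y": -2, "z": 35, "ax": 5, "ay": 0, "az": 0}, {"x": 0, "y": 1, "z": 35, "ax": 5, "ay": 0, "az": 0}]' --jaw 0

```text
t: 1.03
tool_pos: [389.0, 242.8, 231.3]
tool_rot: [0.562, 0.43, 0.561, -0.43]
wrist_force: [0.5, 0.1, -0.6]
gripper_width: 85.3
```

Request:
send_rows --commands '[{"x": 0, "y": 4, "z": 35, "ax": 5, "ay": 0, "az": 0}, {"x": 0, "y": 7, "z": 34, "ax": 5, "ay": 0, "az": 0}, {"x": 0, "y": 10, "z": 33, "ax": 5, "ay": 0, "az": 0}, {"x": 0, "y": 12, "z": 33, "ax": 5, "ay": 0, "az": 0}, {"x": 0, "y": 15, "z": 31, "ax": 5, "ay": 0, "az": 0}, {"x": 0, "y": 18, "z": 30, "ax": 5, "ay": 0, "az": 0}, {"x": 0, "y": 20, "z": 28, "ax": 5, "ay": 0, "az": 0}, {"x": 0, "y": 23, "z": 26, "ax": 5, "ay": 0, "az": 0}, {"x": 0, "y": 25, "z": 24, "ax": 5, "ay": 0, "az": 0}, {"x": 0, "y": 27, "z": 22, "ax": 5, "ay": 0, "az": 0}]'

```text
t: 1.87
tool_pos: [516.2, -80.8, 231.2]
tool_rot: [0.327, 0.627, 0.327, -0.627]
wrist_force: [0.0, -0.1, 0.3]
gripper_width: 85.4
```

Request:
send_rows --commands '[{"x": 0, "y": 29, "z": 19, "ax": 5, "ay": 0, "az": 0}, {"x": 0, "y": 30, "z": 17, "ax": 5, "ay": 0, "az": 0}, {"x": 0, "y": 32, "z": 14, "ax": 5, "ay": 0, "az": 0}, {"x": 0, "y": 33, "z": 11, "ax": 5, "ay": 0, "az": 0}, {"x": 0, "y": 0, "z": 0, "ax": 0, "ay": 0, "az": 0}, {"x": 0, "y": 0, "z": 0, "ax": 0, "ay": 0, "az": 0}]'

```text
t: 2.37
tool_pos: [567.0, -209.7, 230.4]
tool_rot: [-0.214, -0.674, -0.214, 0.674]
wrist_force: [-0.2, 0.5, -0.5]
gripper_width: 85.6
```

```bash
python3 - <<'E'
from h import *
import pickle
goto([562,-213,230],125); c=snap("wrist","w2.png"); pickle.dump(c,open("w2.pkl","wb"))
E
```

```text
t 2.37 pos [ 567.   -209.67  230.36] yaw y -54.75 world d [-5.   -3.33 -0.36] 
 tool d now [ 0.37 -0.16  6.01] tool d after turn [ 0.36 -0.14  6.01] turn [0.25 0.04 0.08] 
 F [-0.16  0.52 -0.52] w 85.6 q [-0.48  0.17  1.58  0.    1.39  0.47]
```

View pics/w2.png

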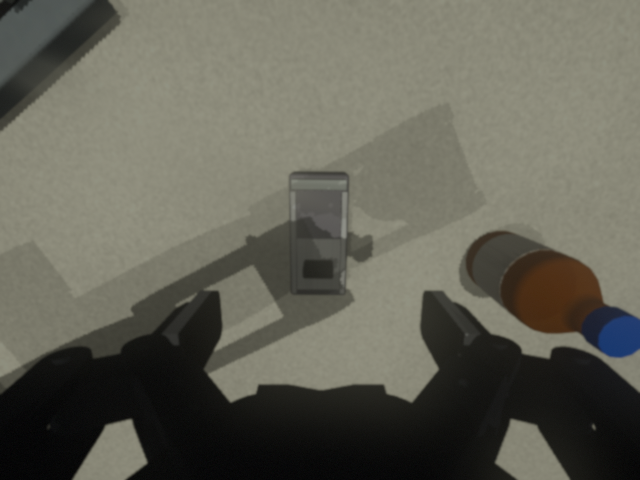

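```bash
python3 - <<'E'
import cv2,numpy as np
a=cv2.imread("pics/w2.png")[155:315,260:380]
cv2.imwrite("pics/c2.png",np.clip(cv2.resize(a,None,fx=3.7,fy=3.7,interpolation=cv2.INTER_CUBIC)*2.0,0,255))
E
```

```text
[ WARN:0@0.100] global loadsave.cpp:1063 imwrite_ Unsupported depth image for selected encoder is fallbacked to CV_8U.
```

View pics/c2.png

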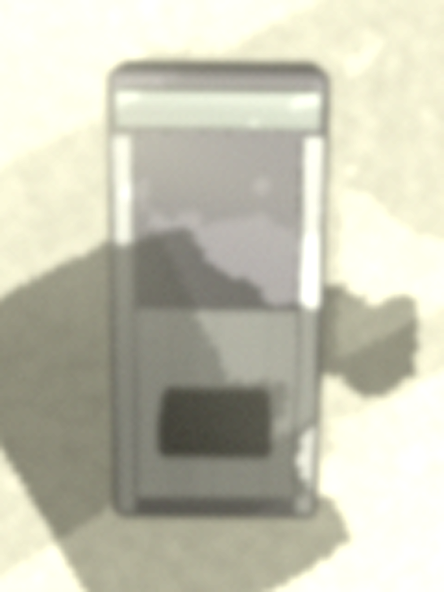

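```bash
python3 - <<'E'
from h import *
import pickle
c=pickle.load(open("w2.pkl","rb"))
S=lambda z: [(260+p/3.7,155+q/3.7) for p,q in z]
np.set_printoptions(precision=1,suppress=True)
B=onz(c,S([(108,68),(328,68),(322,515),(111,515)]),42); print(B,B.mean(0))
for i,j in [(3,0),(2,1)]:
  v=B[j]-B[i]; print(np.linalg.norm(v),np.degrees(np.arctan2(v[1],v[0])))
v=B[0]-B[1];print(np.linalg.norm(v),np.degrees(np.arctan2(v[1],v[0]))-90)
v=B[3]-B[2];print(np.linalg.norm(v),np.degrees(np.arctan2(v[1],v[0]))-90)
print("bar",onz(c,S([(217,92),(217,130)]),51), "tab",onz(c,S([(217,422)]),71))
E
```

```text
[[ 586.  -158.4   42. ]
 [ 619.6 -206.    42. ]
 [ 515.8 -280.6   42. ]
 [ 480.2 -230.4   42. ]] [ 550.4 -218.9   42. ]
127.96452777815746 34.248081503253005
127.88858751232668 35.72292207280496
58.222391515019524 35.27652699013491
61.51560730397362 35.33167306472082
bar [[ 598.2 -185.2   51. ]
 [ 590.2 -190.9   51. ]] tab [[ 530.2 -233.3   71. ]]
```

Request:
send_rows --commands '[{"x": 30, "y": -1.7, "z": 4, "ax": 0, "ay": 0, "az": 0}, {"x": 40, "y": 0, "z": 0, "ax": 0, "ay": 0, "az": 0}, {"x": 40, "y": 0, "z": 0, "ax": 0, "ay": 0, "az": 0}, {"x": 35, "y": 0, "z": 0, "ax": 0, "ay": 0, "az": 0}, {"x": 25, "y": 0, "z": 0, "ax": 0, "ay": 0, "az": 0}, {"x": 0, "y": 0, "z": 0, "ax": 0, "ay": 0, "az": 0}, {"x": 0, "y": 0, "z": 0, "ax": 0, "ay": 0, "az": 0}]'

```text
t: 3.0
tool_pos: [561.7, -207.1, 60.3]
tool_rot: [-0.215, -0.673, -0.216, 0.674]
wrist_force: [-0.1, 0.3, 0.6]
gripper_width: 85.3
```

```bash
python3 - <<'E'
from h import *
goto([562.7,-210.7,3],125); snap("wrist","w3.png")
E
```

```text
t 3.0 pos [ 561.68 -207.13   60.33] yaw y -54.51 world d [  1.02  -3.57 -57.33] 
 tool d now [57.32  3.69  1.15] tool d after turn [57.33  3.51  1.21] turn [0.49 0.09 0.19] 
 F [-0.06  0.27  0.64] w 85.3 q [-0.49  0.34  1.72  0.    1.08  0.47]
```

View pics/w3.png

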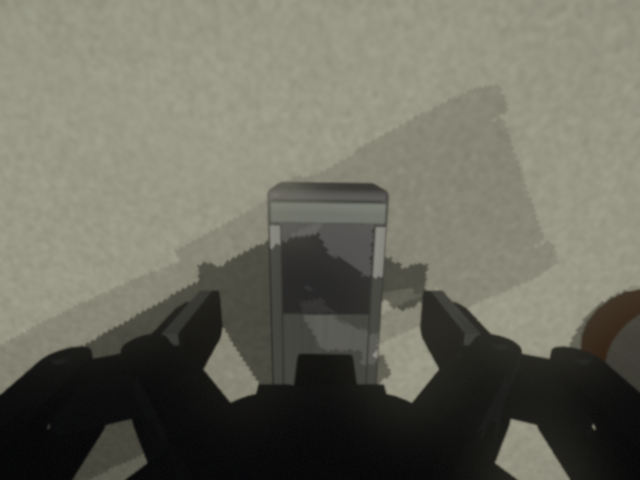

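The carrier's crossbar spans columns 268–388 (middle 328), and the finger gap is centred at about 321. That agrees with the computed +3.5 mm along tool y.

Request:
send_rows --commands '[{"x": 0, "y": 3.5, "z": 1, "ax": 0.4, "ay": 0, "az": 0}, {"x": 20, "y": 0, "z": 0, "ax": 0, "ay": 0, "az": 0}, {"x": 20, "y": 0, "z": 0, "ax": 0, "ay": 0, "az": 0}, {"x": 16, "y": 0, "z": 0, "ax": 0, "ay": 0, "az": 0}, {"x": 0, "y": 0, "z": 0, "ax": 0, "ay": 0, "az": 0}, {"x": 0, "y": 0, "z": 0, "ax": 0, "ay": 0, "az": 0}]'

```text
t: 3.55
tool_pos: [565.0, -212.9, 6.8]
tool_rot: [0.213, 0.675, 0.212, -0.674]
wrist_force: [0.8, -0.2, -0.5]
gripper_width: 85.2
```

```bash
python3 - <<'E'
from h import *
goto([562.7,-210.7,3],125); snap("wrist","w4.png")
E
```

```text
t 3.55 pos [ 564.95 -212.9     6.77] yaw y -55.03 world d [-2.25  2.2  -3.77] 
 tool d now [ 3.76 -3.1   0.59] tool d after turn [ 3.77 -3.1   0.58] turn [-0.03 -0.04 -0.07] 
 F [ 0.78 -0.25 -0.52] w 85.2 q [-0.49  0.43  1.73 -0.    0.99  0.47]
```

View pics/w4.png

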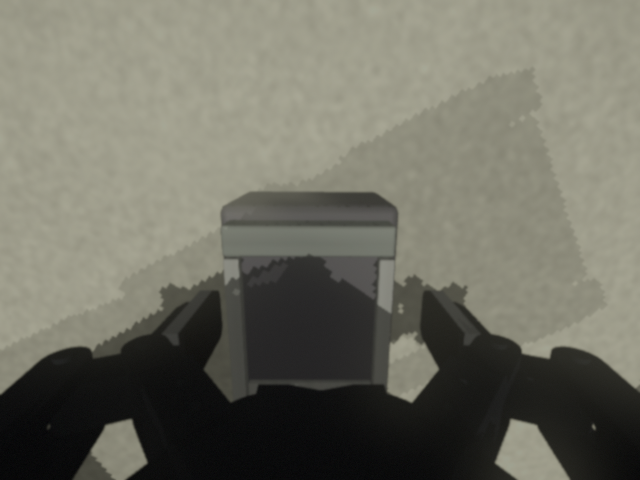

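Request:
send_rows --commands '[{"x": 1, "y": -3.5, "z": 0, "ax": 0, "ay": 0, "az": 0}, {"x": 1, "y": 0, "z": 0, "ax": 0, "ay": 0, "az": 0}, {"x": 0, "y": 0, "z": 0, "ax": 0, "ay": 0, "az": 0}]'

```text
t: 3.85
tool_pos: [562.8, -209.8, 4.4]
tool_rot: [0.213, 0.675, 0.212, -0.674]
wrist_force: [-0.4, -0.0, -0.2]
gripper_width: 85.8
```

```bash
python3 - <<'E'
from h import *
goto([562.7,-210.7,3],125); snap("wrist","w5.png")
E
```

```text
t 3.85 pos [ 562.78 -209.77    4.44] yaw y -55.01 world d [-0.08 -0.93 -1.44] 
 tool d now [1.44 0.71 0.6 ] tool d after turn [1.44 0.72 0.6 ] turn [-0.01 -0.05 -0.09] 
 F [-0.37 -0.02 -0.19] w 85.8 q [-0.49  0.42  1.74 -0.    0.98  0.47]
```

View pics/w5.png

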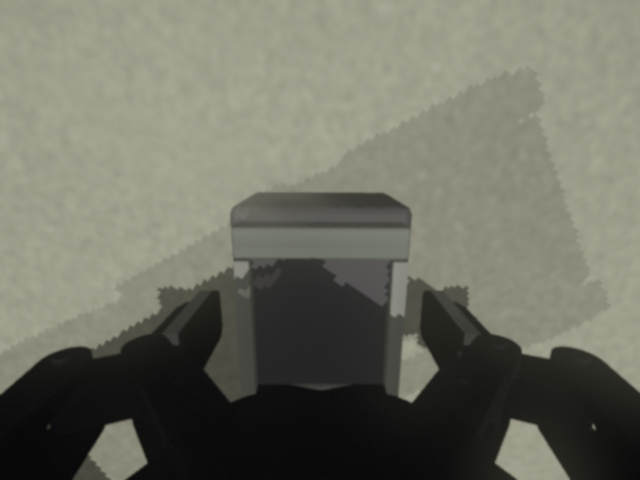

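The carrier now spans 232–411 (middle 321), centred between the fingers, so I'll grip it.

Request:
send_rows --commands '[{"x": 0, "y": 0, "z": 0, "ax": 0, "ay": 0, "az": 0}, {"x": 0, "y": 0, "z": 0, "ax": 0, "ay": 0, "az": 0}, {"x": 0, "y": 0, "z": 0, "ax": 0, "ay": 0, "az": 0}, {"x": 0, "y": 0, "z": 0, "ax": 0, "ay": 0, "az": 0}, {"x": 0, "y": 0, "z": 0, "ax": 0, "ay": 0, "az": 0}, {"x": 0, "y": 0, "z": 0, "ax": 0, "ay": 0, "az": 0}, {"x": 0, "y": 0, "z": 0, "ax": 0, "ay": 0, "az": 0}, {"x": 0, "y": 0, "z": 0, "ax": 0, "ay": 0, "az": 0}]' --jaw 1 --force 60

```text
t: 4.57
tool_pos: [562.6, -209.8, 3.8]
tool_rot: [0.213, 0.675, 0.212, -0.674]
wrist_force: [-0.0, -0.7, 4.6]
gripper_width: 59.2
```

Request:
send_rows --commands '[{"x": 0, "y": 0, "z": 0, "ax": 0, "ay": 0, "az": 0}, {"x": -10, "y": 0, "z": 0, "ax": 0, "ay": 0, "az": 0}, {"x": -20, "y": 0, "z": 0, "ax": 0, "ay": 0, "az": 0}, {"x": -25, "y": 0, "z": 0, "ax": 0, "ay": 0, "az": 0}, {"x": -25, "y": 0, "z": 0, "ax": 0, "ay": 0, "az": 0}, {"x": -25, "y": 0, "z": 0, "ax": 0, "ay": 0, "az": 0}, {"x": -20, "y": 0, "z": 0, "ax": 0, "ay": 0, "az": 0}, {"x": -15, "y": 0, "z": 0, "ax": 0, "ay": 0, "az": 0}, {"x": 0, "y": 0, "z": 0, "ax": 0, "ay": 0, "az": 0}]'

```text
t: 5.32
tool_pos: [563.4, -210.2, 146.5]
tool_rot: [0.214, 0.675, 0.211, -0.673]
wrist_force: [0.8, -0.2, -4.0]
gripper_width: 59.2
```

```bash
python3 - <<'E'
from h import *
import pickle
goto([562.7,-210.7,150],125); c=snap("wrist","w6.png");pickle.dump(c,open("w6.pkl","wb"));c=snap("side","s6.png");pickle.dump(c,open("s6.pkl","wb"))
E
```

```text
t 5.32 pos [ 563.43 -210.2   146.53] yaw y -55.02 world d [-0.73 -0.5   3.47] 
 tool d now [-3.47  0.    0.88] tool d after turn [-3.47 -0.01  0.89] turn [-0.01 -0.11 -0.22] 
 F [ 0.81 -0.19 -4.02] w 59.2 q [-0.49  0.23  1.67 -0.    1.23  0.47]
```

View pics/w6.png

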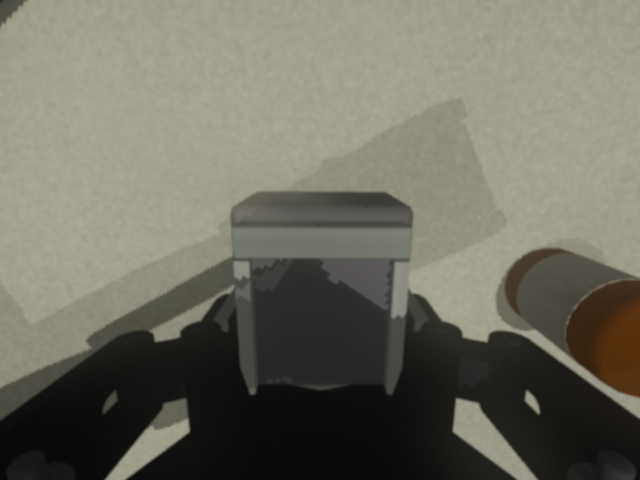

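View pics/s6.png

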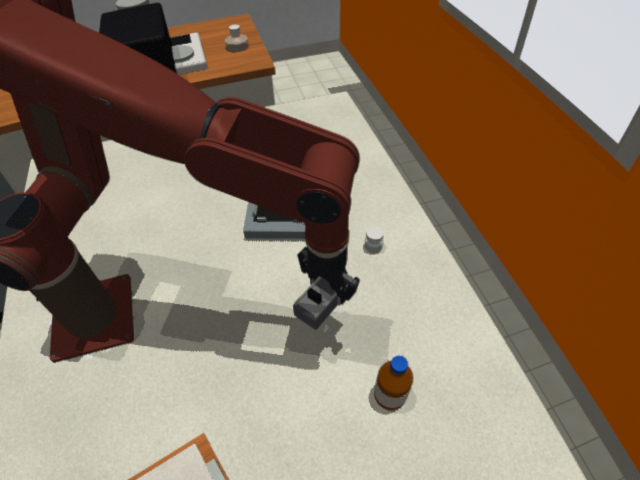

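```bash
python3 - <<'E'
from h import *
import pickle
c=pickle.load(open("w6.pkl","rb")); p,R,s=pose()
P=onz(c,[(321.5,227),(321.5,259)],p[2]-3.8+51)
print((P-p)@R)
P=onz(c,[(232,227),(411,227)],p[2]-3.8+51); print((P-p)@R)
P=onz(c,[(235,215),(410,215)],p[2]-3.8+42); print((P-p)@R)
E
```

```text
[[-47.22023468   2.48828706 -43.66680759]
 [-47.21597959   2.49791824 -33.37542875]]
[[-47.19686464 -24.88917923 -43.66587364]
 [-47.24363169  29.90295696 -43.65620487]]
[[-38.19672985 -26.05493661 -45.75239687]
 [-38.24613395  31.82437415 -45.74710152]]
```

```bash
python3 - <<'E'
from h import *
path([562,154,210],-54.3,14)
E
```

```text
x -4.8 y -21.2 z -14.9 ax 3.88
x -4.8 y -22.2 z -13.4 ax 3.88
x -4.8 y -23.1 z -11.9 ax 3.88
x -4.8 y -23.8 z -10.3 ax 3.88
x -4.8 y -24.5 z -8.7 ax 3.88
x -4.8 y -25.0 z -7.0 ax 3.88
x -4.8 y -25.4 z -5.3 ax 3.88
x -4.8 y -25.7 z -3.6 ax 3.88
x -4.8 y -25.9 z -1.8 ax 3.88
x -4.8 y -25.9 z -0.1 ax 3.88
x -4.8 y -25.9 z 1.7 ax 3.88
x -4.8 y -25.7 z 3.4 ax 3.88
x -4.8 y -25.4 z 5.2 ax 3.88
x -4.8 y -25.0 z 6.9 ax 3.88
```

Request:
send_rows --commands '[{"x": -6, "y": -21, "z": -15, "ax": 3.9, "ay": 0, "az": 0}, {"x": -6, "y": -22, "z": -13, "ax": 3.9, "ay": 0, "az": 0}, {"x": -6, "y": -23, "z": -12, "ax": 3.9, "ay": 0, "az": 0}, {"x": -6, "y": -24, "z": -10, "ax": 3.9, "ay": 0, "az": 0}, {"x": -6, "y": -24, "z": -9, "ax": 3.9, "ay": 0, "az": 0}, {"x": -6, "y": -25, "z": -7, "ax": 3.9, "ay": 0, "az": 0}, {"x": -6, "y": -25, "z": -5, "ax": 3.9, "ay": 0, "az": 0}, {"x": -6, "y": -26, "z": -4, "ax": 3.9, "ay": 0, "az": 0}, {"x": -6, "y": -26, "z": -2, "ax": 3.9, "ay": 0, "az": 0}, {"x": -6, "y": -26, "z": 0, "ax": 3.9, "ay": 0, "az": 0}]'

```text
t: 6.25
tool_pos: [561.6, 50.5, 200.6]
tool_rot: [0.026, -0.705, 0.026, 0.708]
wrist_force: [1.1, 0.6, -4.2]
gripper_width: 59.5
```

Request:
send_rows --commands '[{"x": -4, "y": -26, "z": 2, "ax": 3.9, "ay": 0, "az": 0}, {"x": 0, "y": -26, "z": 3, "ax": 3.9, "ay": 0, "az": 0}, {"x": 0, "y": -25, "z": 5, "ax": 3.9, "ay": 0, "az": 0}, {"x": 0, "y": -25, "z": 7, "ax": 3.6, "ay": 0, "az": 0}, {"x": 0, "y": 0, "z": 0, "ax": 0, "ay": 0, "az": 0}, {"x": 0, "y": 0, "z": 0, "ax": 0, "ay": 0, "az": 0}, {"x": 0, "y": 0, "z": 0, "ax": 0, "ay": 0, "az": 0}]'

```text
t: 6.83
tool_pos: [562.9, 152.5, 205.0]
tool_rot: [0.118, -0.696, 0.119, 0.698]
wrist_force: [0.0, 0.8, -4.6]
gripper_width: 59.1
```

```bash
python3 - <<'E'
from h import *
import pickle
goto([562,154,210],70.7); c=snap("wrist","w7.png");pickle.dump(c,open("w7.pkl","wb"))
E
```

```text
t 6.83 pos [562.88 152.47 205.03] yaw y -109.25 world d [-0.88  1.53  4.97] 
 tool d now [-4.97 -1.14  1.35] tool d after turn [-4.97 -1.15  1.34] turn [ 0.05  0.18 -0.13] 
 F [ 0.04  0.76 -4.58] w 59.1 q [ 0.13  0.14  1.66 -0.    1.34  2.04]
```

View pics/w7.png

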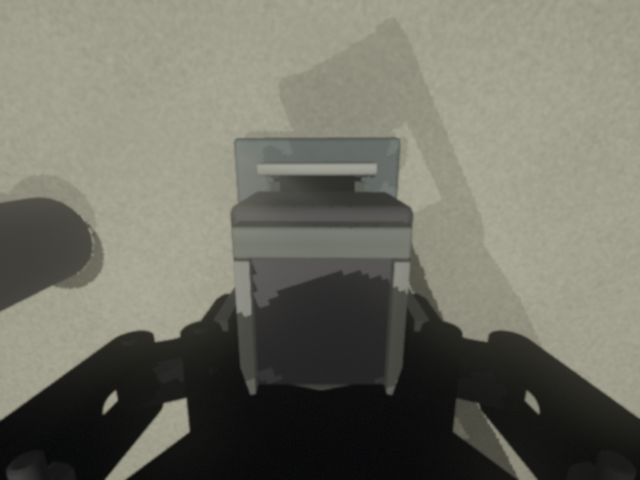

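```bash
python3 - <<'E'
import cv2,numpy as np
a=cv2.imread("pics/w7.png")[125:235,220:420]
cv2.imwrite("pics/c7.png",np.clip(cv2.resize(a,None,fx=4,fy=4,interpolation=cv2.INTER_CUBIC).astype(float)*1.8,0,255).astype(np.uint8))
E
```

```text
(no output)
```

View pics/c7.png

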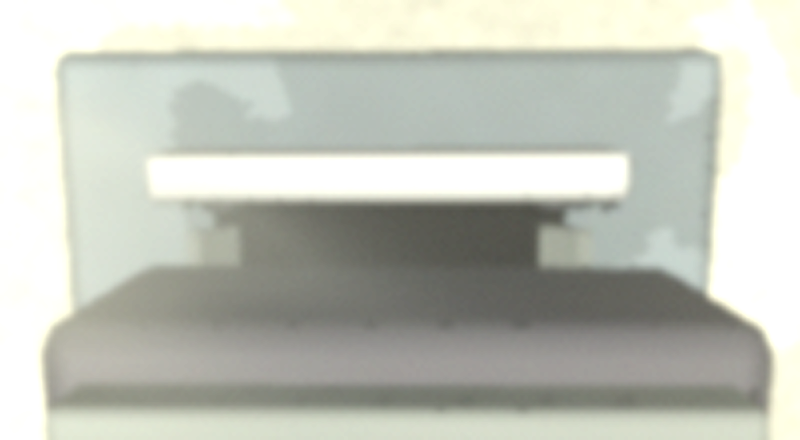

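```bash
python3 - <<'E'
from h import *
import pickle
c=pickle.load(open("w7.pkl","rb")); p,R,s=pose()
S=lambda z: [(220+a/4,125+b/4) for a,b in z]
np.set_printoptions(precision=1,suppress=True)
for n,q,z in [("dock",[(60,58),(718,54)],40),("fence far",[(147,153),(629,152)],70),("fence near",[(147,201),(629,200)],70),("guides",[(240,245),(538,245)],58),("carbar",[(46,410),(772,410)],p[2]-3.8+51)]:
    P=onz(c,S(q),z); v=P[1]-P[0]; print(n,(P-p)@R,"mid",((P.mean(0))-p)@R,"world",P.mean(0),"dirn yaw",np.degrees(np.arctan2(v[1],v[0])),np.linalg.norm(v))
E
```

```text
dock [[165.2 -76.  -75.5]
 [165.5  69.5 -76.6]] mid [165.3  -3.3 -76. ] world [635.6 129.9  40. ] dirn yaw -108.89343684916311 145.53518844381313
fence far [[135.3 -52.2 -56.1]
 [135.5  45.9 -56.4]] mid [135.4  -3.1 -56.3] world [617.  136.3  70. ] dirn yaw -109.11153252850416 98.08662547224317
fence near [[135.3 -52.7 -46.5]
 [135.5  46.4 -46.9]] mid [135.4  -3.2 -46.7] world [608.  139.5  70. ] dirn yaw -109.11147026643046 99.0248593826668
guides [[147.4 -35.3 -36.4]
 [147.5  29.1 -36.5]] mid [147.4  -3.1 -36.5] world [598.3 142.8  58. ] dirn yaw -109.22946254180675 64.46468950982981
carbar [[-47.4 -25.8 -43.8]
 [-47.3  27.2 -43.9]] mid [-47.3   0.7 -43.8] world [604.5 137.  252.7] dirn yaw -109.23453344028142 52.97348885390795
```

Request:
send_rows --commands '[{"x": 15, "y": -3, "z": 5, "ax": 0, "ay": 0, "az": 0}, {"x": 25, "y": 0, "z": 0, "ax": 0, "ay": 0, "az": 0}, {"x": 30, "y": 0, "z": 0, "ax": 0, "ay": 0, "az": 0}, {"x": 25, "y": 0, "z": 0, "ax": 0, "ay": 0, "az": 0}, {"x": 15, "y": 0, "z": 0, "ax": 0, "ay": 0, "az": 0}, {"x": 6, "y": 0, "z": 0, "ax": 0, "ay": 0, "az": 0}, {"x": 0, "y": 0, "z": 0, "ax": 0, "ay": 0, "az": 0}, {"x": 0, "y": 0, "z": 0, "ax": 0, "ay": 0, "az": 0}, {"x": 0, "y": 0, "z": 0, "ax": 0, "ay": 0, "az": 0}]'

```text
t: 7.63
tool_pos: [561.8, 157.1, 93.0]
tool_rot: [-0.119, 0.698, -0.119, -0.696]
wrist_force: [1.0, -0.3, -3.8]
gripper_width: 59.5
```

```bash
python3 - <<'E'
from h import *
import pickle
goto([558,156,85],70.7); d={}
for n in ["wrist","side","scene"]: d[n]=snap(n,n[:2]+"8.png")
pickle.dump(d,open("d8.pkl","wb"))
g=lambda i: np.clip(i[:,:,::-1].astype(float)*1.8,0,255).astype(np.uint8)
f=lambda i,x,y,w,h,s: cv2.resize(i[y:y+h,x:x+w],None,fx=s,fy=s,interpolation=cv2.INTER_CUBIC)
cv2.imwrite("pics/c8.png",np.vstack([np.hstack([f(g(d["side"]["frame"]),237,165,100,75,4),f(g(d["scene"]["frame"]),320,175,100,75,4)]), f(g(d["wrist"]["frame"]),160,100,320,120,2.5)]))
E
```

```text
t 7.63 pos [561.78 157.12  93.03] yaw y -109.35 world d [-3.78 -1.12 -8.03] 
 tool d now [8.02 2.32 3.22] tool d after turn [8.03 2.3  3.2 ] turn [-0.05 -0.15  0.07] 
 F [ 0.95 -0.35 -3.75] w 59.5 q [ 0.14  0.26  1.76 -0.    1.12  2.05]
```

View pics/c8.png

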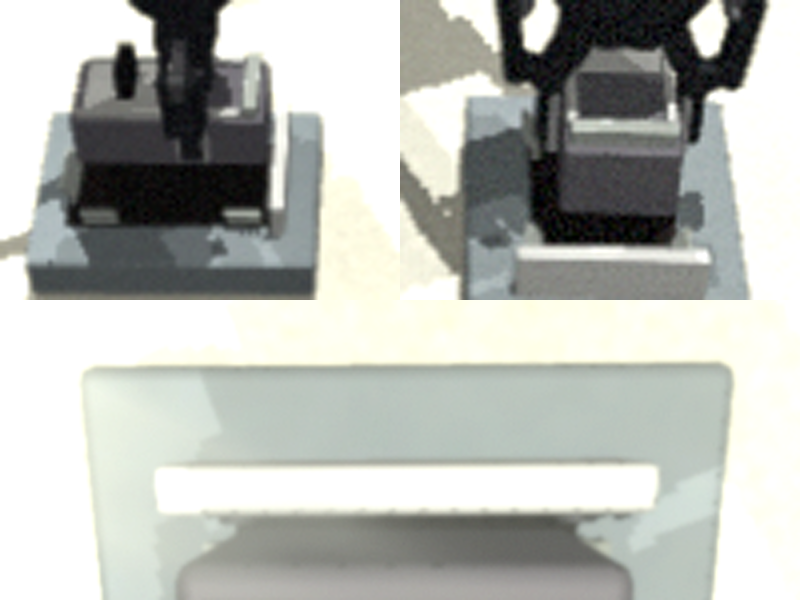

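View pics/wr8.png

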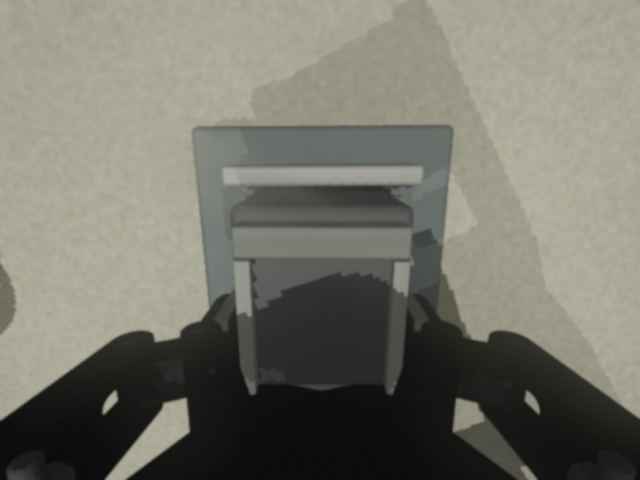

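```bash
python3 - <<'E'
from h import *
import pickle
d=pickle.load(open("d8.pkl","rb")); p,R,s=pose(); print(p)
np.set_printoptions(precision=1,suppress=True)
c=d["wrist"]; S=lambda z: [(160+a/2.5,100+(b-300)/2.5) for a,b in z]
for n,q,z in [("dock",[(83,370),(733,367)],40),("fence far",[(157,465),(657,465)],70),("fence near",[(157,513),(657,513)],70)]:
    P=onz(c,S(q),z); v=P[1]-P[0]; print(n,((P.mean(0))-p)@R,P.mean(0),np.degrees(np.arctan2(v[1],v[0])),np.linalg.norm(v))
P=onz(c,[(321.5,227),(321.5,259)],p[2]-3.8+51); print("bar",(P-p)@R)
c=d["side"]; S=lambda z: [(237+a/4,165+b/4) for a,b in z]
P=onz(c,S([(75,160),(268,162)]),p[2]-3.8); print("side car y- bottom corners",P,(P-p)@R,np.linalg.norm(P[1]-P[0]))
P=onz(c,S([(28,267),(312,268),(322,115)]),40); print("side dock corners",P,(P-p)@R)
c=d["scene"]; S=lambda z: [(320+(a-400)/4,175+b/4) for a,b in z]
P=onz(c,S([(560,205),(677,214)]),p[2]-3.8); print("scene car x+ bottom",P,(P-p)@R,np.linalg.norm(P[1]-P[0]))
P=onz(c,S([(515,250),(711,252)]),70); print("scene fence far top",P,(P-p)@R)
E
```

```text
[561.51619809 157.40578112  92.94023404]
dock [ 53.1   1.8 -79. ] [635.6 129.5  40. ] -109.10760469010994 144.92714284463685
fence far [ 23.1   1.6 -59.3] [617.  136.3  70. ] -109.33458471376305 97.32673733338456
fence near [ 23.1   1.6 -50.1] [608.3 139.3  70. ] -109.32302796704002 98.79134425143161
bar [[-47.1   1.  -44.6]
 [-47.1   1.  -34.7]]
side car y- bottom corners [[476.8 157.7  89.1]
 [600.5 113.6  89.1]] [[  3.6  27.8  80.1]
 [  3.9  28.4 -51.2]] 131.33574463219688
side dock corners [[428.5 117.6  40. ]
 [611.9  54.9  40. ]
 [661.7 193.   40. ]] [[ 52.6  81.7 112.5]
 [ 53.   80.1 -81.3]
 [ 53.2 -66.7 -82.6]]
scene car x+ bottom [[593.9 113.9  89.1]
 [618.  168.8  89.1]] [[  3.9  30.3 -44.9]
 [  4.  -29.4 -49.5]] 59.95621076800337
scene fence far top [[599.8  88.1  70. ]
 [630.7 184.5  70. ]] [[ 23.   52.7 -59. ]
 [ 23.1 -48.4 -56.3]]
```

```bash
cat > ov.py <<'E'
from h import *
def box(T,yaw,lo,hi):
    c=np.radians(yaw); Rz=np.array([[np.cos(c),-np.sin(c),0],[np.sin(c),np.cos(c),0],[0,0,1]])
    return np.array([[x,y,z] for z in (lo[2],hi[2]) for x,y in ((lo[0],lo[1]),(hi[0],lo[1]),(hi[0],hi[1]),(lo[0],hi[1]))])@Rz.T+T
def draw(img,c,B,s,off,col):
    P=((proj(c,B)-off)*s).astype(int)
    for i in range(4):
        for a,b in ((i,(i+1)%4),(i+4,(i+1)%4+4),(i,i+4)): cv2.line(img,tuple(map(int,P[a])),tuple(map(int,P[b])),col,1)
E
python3 - <<'E'
from ov import *
import pickle
d=pickle.load(open("d8.pkl","rb")); p,R,s=pose()
ux=-R[:,2]; car=p-15.4*ux; car[2]=p[2]-3.8
dock=p-19*ux+R[:,1]*1.6; dock[2]=0; print(car,dock)
ims=[]
for n,(x,y,w,h) in {"side":(237,155,95,95),"scene":(325,175,95,95)}.items():
    im=np.clip(cv2.resize(d[n]["frame"][y:y+h,x:x+w,::-1],None,fx=4.2,fy=4.2,interpolation=cv2.INTER_CUBIC).astype(float)*1.8,0,255).astype(np.uint8)
    draw(im,d[n],box(car,-19.3,(-65,-30,0),(65,30,42)),4.2,(x,y),(0,0,255))
    draw(im,d[n],box(dock,-19.3,(-100,-75,0),(100,75,40)),4.2,(x,y),(0,255,0))
    draw(im,d[n],box(dock,-19.3,(69,-50,40),(79,50,70)),4.2,(x,y),(255,0,0)); ims.append(im)
cv2.imwrite("pics/o8.png",np.hstack(ims))
E
```

```text
[546.98439731 162.50336141  89.14023404] [543.05773769 162.18520103   0.        ]
```

View pics/o8.png

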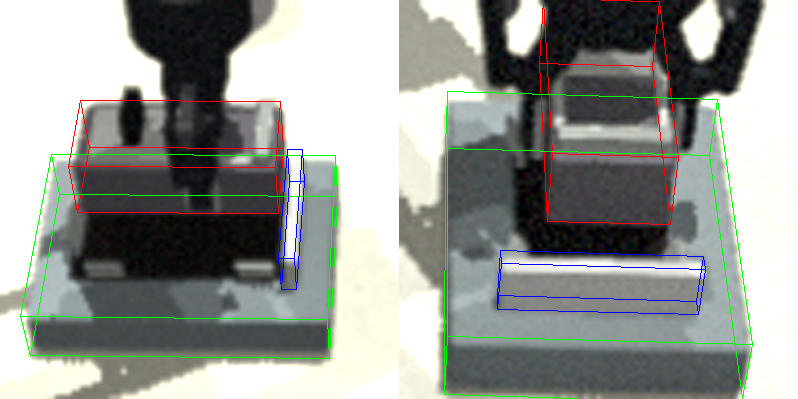

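Request:
send_rows --commands '[{"x": 0, "y": 1.5, "z": 3, "ax": 0, "ay": 0, "az": 0}, {"x": 0, "y": 0, "z": 0, "ax": 0, "ay": 0, "az": 0}, {"x": 8, "y": 0, "z": 0, "ax": 0, "ay": 0, "az": 0}, {"x": 8, "y": 0, "z": 0, "ax": 0, "ay": 0, "az": 0}, {"x": 6, "y": 0, "z": 0, "ax": 0, "ay": 0, "az": 0}, {"x": 0, "y": 0, "z": 0, "ax": 0, "ay": 0, "az": 0}, {"x": 0, "y": 0, "z": 0, "ax": 0, "ay": 0, "az": 0}]'

```text
t: 8.37
tool_pos: [556.1, 156.8, 68.0]
tool_rot: [0.118, -0.696, 0.119, 0.698]
wrist_force: [0.1, -0.6, -4.7]
gripper_width: 59.3
```

```bash
python3 - <<'E'
from h import *
import pickle
goto([558,158,43.8],70.7); d={}
for n in ["wrist","side","scene"]: d[n]=snap(n,n[:2]+"9.png")
pickle.dump(d,open("d9.pkl","wb"))
g=lambda i: np.clip(i[:,:,::-1].astype(float)*1.8,0,255).astype(np.uint8)
f=lambda i,x,y,w,h,s: cv2.resize(i[y:y+h,x:x+w],None,fx=s,fy=s,interpolation=cv2.INTER_CUBIC)
cv2.imwrite("pics/c9.png",np.vstack([np.hstack([f(g(d["side"]["frame"]),237,165,100,75,4),f(g(d["scene"]["frame"]),320,185,100,75,4)]), f(g(d["wrist"]["frame"]),160,130,320,120,2.5)]))
E
```

```text
t 8.37 pos [556.13 156.8   68.02] yaw y -109.32 world d [  1.87   1.2  -24.22] 
 tool d now [24.21 -1.78 -1.42] tool d after turn [24.22 -1.75 -1.37] turn [-0.02  0.12 -0.06] 
 F [ 0.12 -0.56 -4.68] w 59.3 q [ 0.14  0.28  1.78 -0.    1.08  2.05]
```

View pics/c9.png

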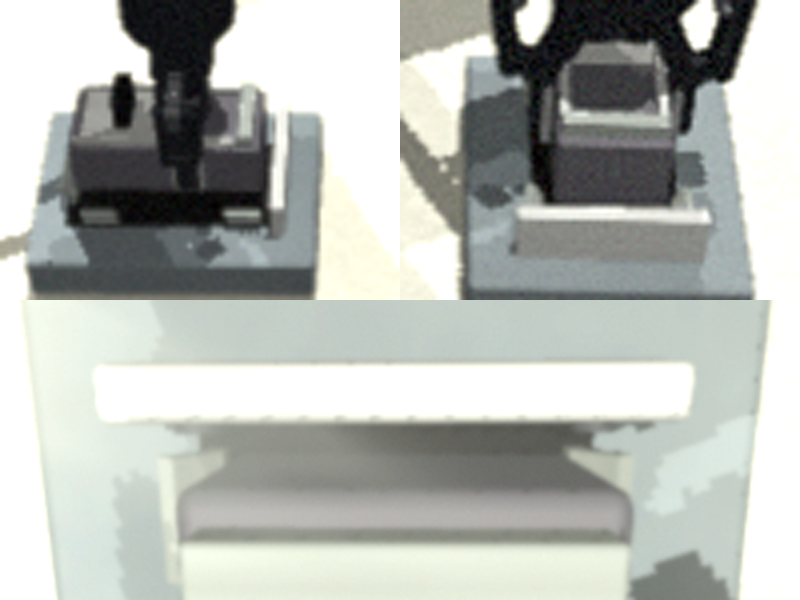

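```bash
python3 - <<'E'
from h import *
import pickle
d=pickle.load(open("d9.pkl","rb")); p,R,s=pose(); print(p)
np.set_printoptions(precision=1,suppress=True)
c=d["wrist"]; S=lambda z: [(160+a/2.5,130+(b-300)/2.5) for a,b in z]
for n,q,z in [("fence far",[(94,364),(693,364)],70),("fence near",[(94,420),(693,420)],70),("car42",[(178,495),(632,495)],p[2]-3.8+42),("car0",[(222,455),(568,455)],p[2]-3.8),("guide outer",[(160,458),(632,458)],58)]:
    P=onz(c,S(q),z); print(n,((P.mean(0))-p)@R,P.mean(0),np.linalg.norm(P[0]-P[1]))
print(c["cx"],c["D"])
E
```

```text
[557.31933541 156.96396944  69.49014308]
fence far [ -0.5  -0.4 -63. ] [616.9 136.4  70. ] 97.93652541379853
fence near [ -0.5  -0.4 -54. ] [608.4 139.4  70. ] 99.68090519537488
car42 [-38.2   1.4 -47.7] [601.9 139.8 107.7] 56.639448153352554
car0 [  3.8  -0.2 -47.7] [602.4 141.3  65.7] 60.102849668935015
guide outer [ 11.5  -0.1 -46.3] [601.  141.7  58. ] 86.37681822101523
320.79133930149226 [0. 0. 0. 0. 0.]
```

Request:
send_rows --commands '[{"x": 0, "y": 0, "z": -1.5, "ax": 0, "ay": 0, "az": 0}, {"x": 4, "y": 0, "z": 0, "ax": 0, "ay": 0, "az": 0}, {"x": 5, "y": 0, "z": 0, "ax": 0, "ay": 0, "az": 0}, {"x": 4, "y": 0, "z": 0, "ax": 0, "ay": 0, "az": 0}, {"x": 0, "y": 0, "z": 0, "ax": 0, "ay": 0, "az": 0}, {"x": 0, "y": 0, "z": 0, "ax": 0, "ay": 0, "az": 0}]'

```text
t: 9.02
tool_pos: [557.8, 156.3, 55.5]
tool_rot: [0.119, -0.697, 0.119, 0.698]
wrist_force: [1.2, -0.1, -4.3]
gripper_width: 59.2
```

```bash
python3 - <<'E'
from h import *
import pickle
goto([558,158,43.8],70.7); d={}
for n in ["wrist","side","scene"]: d[n]=snap(n,n[:2]+"10.png")
pickle.dump(d,open("d10.pkl","wb"))
g=lambda i: np.clip(i[:,:,::-1].astype(float)*1.8,0,255).astype(np.uint8)
f=lambda i,x,y,w,h,s: cv2.resize(i[y:y+h,x:x+w],None,fx=s,fy=s,interpolation=cv2.INTER_CUBIC)
cv2.imwrite("pics/c10.png",np.vstack([np.hstack([f(g(d["side"]["frame"]),237,165,100,75,4),f(g(d["scene"]["frame"]),320,185,100,75,4)]), f(g(d["wrist"]["frame"]),160,130,320,120,2.5)]))
E
```

```text
t 9.02 pos [557.84 156.33  55.54] yaw y -109.33 world d [  0.16   1.67 -11.74] 
 tool d now [11.74 -1.63  0.38] tool d after turn [11.74 -1.63  0.4 ] turn [-0.03  0.08 -0.04] 
 F [ 1.16 -0.07 -4.35] w 59.2 q [ 0.14  0.3   1.78 -0.    1.06  2.05]
```

View pics/c10.png

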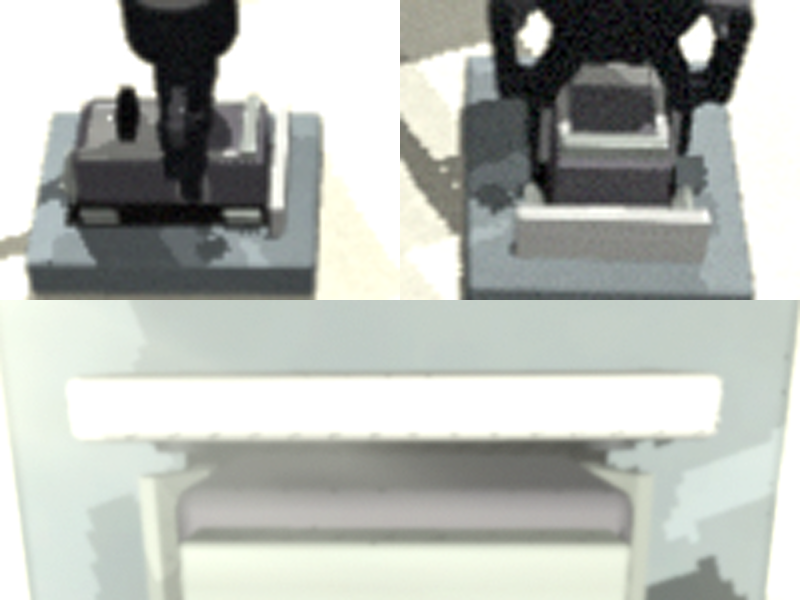

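Request:
send_rows --commands '[{"x": 3, "y": 0, "z": 0, "ax": 0, "ay": 0, "az": 0}, {"x": 3, "y": 0, "z": 0, "ax": 0, "ay": 0, "az": 0}, {"x": 2, "y": 0, "z": 0, "ax": 0, "ay": 0, "az": 0}, {"x": 1, "y": 0, "z": 0, "ax": 0, "ay": 0, "az": 0}, {"x": 0, "y": 0, "z": 0, "ax": 0, "ay": 0, "az": 0}, {"x": 0, "y": 0, "z": 0, "ax": 0, "ay": 0, "az": 0}]'

```text
t: 9.67
tool_pos: [558.4, 156.4, 47.2]
tool_rot: [0.119, -0.697, 0.119, 0.697]
wrist_force: [-0.1, 0.4, -5.0]
gripper_width: 59.4
```

```bash
python3 - <<'E'
from h import *
goto([558,157,43.8],70.7)
E
```

```text
t 9.67 pos [558.37 156.41  47.15] yaw y -109.33 world d [-0.37  0.59 -3.35] 
 tool d now [ 3.35 -0.44  0.54] tool d after turn [ 3.35 -0.44  0.54] turn [-0.03  0.01 -0.01] 
 F [-0.15  0.36 -4.98] w 59.4 q [ 0.14  0.32  1.78 -0.    1.04  2.05]
```

No contact so far (wrist shows only the weight, about -4.5 N). Going down in small steps.

Request:
send_rows --commands '[{"x": 1, "y": 0, "z": 0, "ax": 0, "ay": 0, "az": 0}, {"x": 1, "y": 0, "z": 0, "ax": 0, "ay": 0, "az": 0}, {"x": 1, "y": 0, "z": 0, "ax": 0, "ay": 0, "az": 0}, {"x": 0, "y": 0, "z": 0, "ax": 0, "ay": 0, "az": 0}, {"x": 0, "y": 0, "z": 0, "ax": 0, "ay": 0, "az": 0}]'

```text
t: 10.08
tool_pos: [558.4, 156.4, 44.2]
tool_rot: [0.119, -0.697, 0.119, 0.697]
wrist_force: [0.5, 0.2, -4.5]
gripper_width: 59.5
```

Request:
send_rows --commands '[{"x": 0.5, "y": 0, "z": 0, "ax": 0, "ay": 0, "az": 0}, {"x": 0, "y": 0, "z": 0, "ax": 0, "ay": 0, "az": 0}, {"x": 0, "y": 0, "z": 0, "ax": 0, "ay": 0, "az": 0}]'

```text
t: 10.33
tool_pos: [558.5, 156.4, 43.9]
tool_rot: [-0.119, 0.697, -0.119, -0.697]
wrist_force: [0.2, 0.7, -4.9]
gripper_width: 59.2
```

```bash
python3 - <<'E'
from h import *
import pickle
goto([558,157,43.8],70.7); d={}
for n in ["wrist","side","scene"]: d[n]=snap(n,n[:2]+"11.png")
pickle.dump(d,open("d11.pkl","wb"))
g=lambda i: np.clip(i[:,:,::-1].astype(float)*1.8,0,255).astype(np.uint8)
f=lambda i,x,y,w,h,s: cv2.resize(i[y:y+h,x:x+w],None,fx=s,fy=s,interpolation=cv2.INTER_CUBIC)
cv2.imwrite("pics/c11.png",np.vstack([np.hstack([f(g(d["side"]["frame"]),237,165,100,75,4),f(g(d["scene"]["frame"]),320,185,100,75,4)]), f(g(d["wrist"]["frame"]),160,130,320,120,2.5)]))
E
```

```text
t 10.33 pos [558.5  156.43  43.86] yaw y -109.33 world d [-0.5   0.57 -0.06] 
 tool d now [ 0.06 -0.37  0.66] tool d after turn [ 0.06 -0.37  0.66] turn [-0.03 -0.    0.  ] 
 F [ 0.22  0.67 -4.89] w 59.2 q [ 0.14  0.32  1.78 -0.    1.04  2.05]
```

View pics/c11.png

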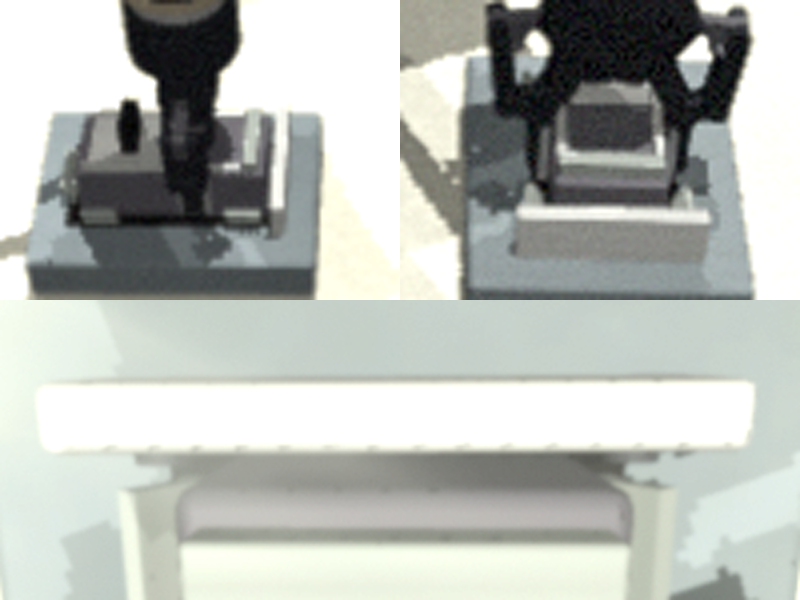

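Request:
send_rows --commands '[{"x": 0.7, "y": 0, "z": 0, "ax": 0, "ay": 0, "az": 0}, {"x": 0, "y": 0, "z": 0, "ax": 0, "ay": 0, "az": 0}, {"x": 0, "y": 0, "z": 0, "ax": 0, "ay": 0, "az": 0}]'

```text
t: 10.73
tool_pos: [558.6, 156.5, 43.8]
tool_rot: [-0.119, 0.697, -0.119, -0.697]
wrist_force: [-3.9, -1.0, 4.6]
gripper_width: 59.0
```

Request:
send_rows --commands '[{"x": 0.7, "y": 0, "z": 0, "ax": 0, "ay": 0, "az": 0}, {"x": 0, "y": 0, "z": 0, "ax": 0, "ay": 0, "az": 0}, {"x": 0, "y": 0, "z": 0, "ax": 0, "ay": 0, "az": 0}]'

```text
t: 10.98
tool_pos: [558.6, 156.5, 43.8]
tool_rot: [-0.119, 0.697, -0.119, -0.697]
wrist_force: [-6.2, -1.2, 9.1]
gripper_width: 59.4
```

Request:
send_rows --commands '[{"x": 0, "y": 0, "z": 0, "ax": 0, "ay": 0, "az": 0}, {"x": 0, "y": 0, "z": 0, "ax": 0, "ay": 0, "az": 0}, {"x": 0, "y": 0, "z": 0, "ax": 0, "ay": 0, "az": 0}, {"x": 0, "y": 0, "z": 0, "ax": 0, "ay": 0, "az": 0}, {"x": 0, "y": 0, "z": 0, "ax": 0, "ay": 0, "az": 0}, {"x": 0, "y": 0, "z": 0, "ax": 0, "ay": 0, "az": 0}, {"x": 0, "y": 0, "z": 0, "ax": 0, "ay": 0, "az": 0}]' --jaw 0

```text
t: 11.57
tool_pos: [558.4, 156.4, 42.3]
tool_rot: [0.119, -0.697, 0.119, 0.697]
wrist_force: [-1.8, 0.0, -0.3]
gripper_width: 85.3
```

Request:
send_rows --commands '[{"x": -10, "y": 0, "z": 0, "ax": 0, "ay": 0, "az": 0}, {"x": -20, "y": 0, "z": 0, "ax": 0, "ay": 0, "az": 0}, {"x": -30, "y": 0, "z": 0, "ax": 0, "ay": 0, "az": 0}, {"x": -30, "y": 0, "z": 0, "ax": 0, "ay": 0, "az": 0}, {"x": -30, "y": 0, "z": 0, "ax": 0, "ay": 0, "az": 0}, {"x": -20, "y": 0, "z": 0, "ax": 0, "ay": 0, "az": 0}, {"x": -10, "y": 0, "z": 0, "ax": 0, "ay": 0, "az": 0}, {"x": 0, "y": 0, "z": 0, "ax": 0, "ay": 0, "az": 0}]'

```text
t: 12.23
tool_pos: [560.3, 156.7, 196.1]
tool_rot: [-0.119, 0.699, -0.118, -0.695]
wrist_force: [0.4, -0.2, 0.1]
gripper_width: 85.3
```

```bash
python3 - <<'E'
from h import *
import pickle
goto([558,157,43.8],70.7); d={}
for n in ["wrist","side","scene"]: d[n]=snap(n,n[:2]+"12.png")
pickle.dump(d,open("d12.pkl","wb"))
g=lambda i: np.clip(i[:,:,::-1].astype(float)*1.8,0,255).astype(np.uint8)
f=lambda i,x,y,w,h,s: cv2.resize(i[y:y+h,x:x+w],None,fx=s,fy=s,interpolation=cv2.INTER_CUBIC)
cv2.imwrite("pics/c12.png",np.hstack([np.vstack([f(g(d["side"]["frame"]),237,165,100,75,3.8),f(g(d["scene"]["frame"]),320,185,100,75,3.8)]), f(g(d["wrist"]["frame"]),210,110,210,285,2)]))
E
```

```text
t 12.23 pos [560.33 156.71 196.14] yaw y -109.32 world d [  -2.33    0.29 -152.34] 
 tool d now [152.32   0.93   3.11] tool d after turn [152.34   0.5    2.29] turn [-0.02 -0.31  0.16] 
 F [ 0.39 -0.17  0.1 ] w 85.3 q [0.14 0.14 1.68 0.   1.31 2.05]
```

View pics/c12.png

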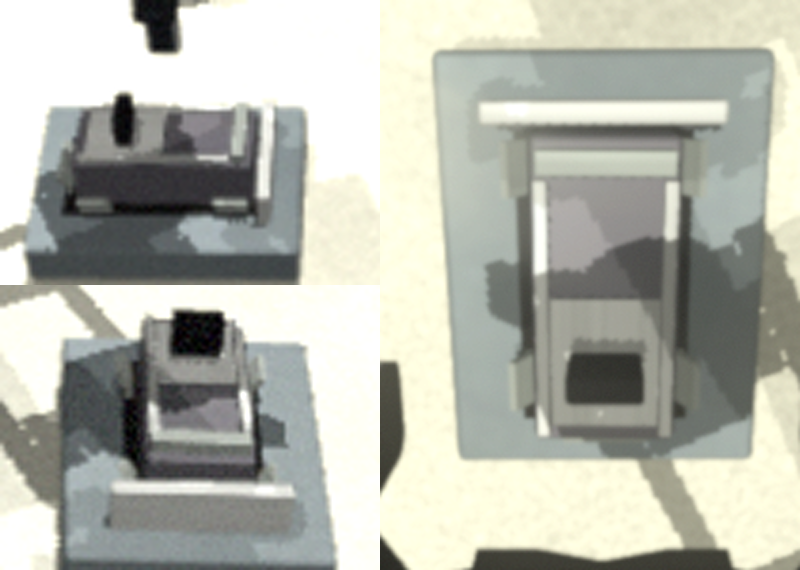

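```bash
python3 - <<'E'
from h import *
import pickle
d=pickle.load(open("d12.pkl","rb")); p,R,s=pose(); print(p)
np.set_printoptions(precision=1,suppress=True)
c=d["wrist"]; S=lambda z: [(210+(a-380)/2,110+b/2) for a,b in z]
cs=np.radians(-19.3); ux=np.array([np.cos(cs),np.sin(cs),0]); uy=np.array([-ux[1],ux[0],0])
bar=onz(c,S([(608,151),(608,177)]),91)
print("bar",bar)
o=bar.mean(0)-55*ux
for n,q,z in [("bar",[(608,151),(608,177)],91),("body end",[(530,138),(683,138),(676,436),(536,436)],82),("tab -x top",[(567,403),(643,403)],111),("tab base",[(567,352),(643,352)],85),("shutter +x edge",[(608,299)],85),("fence near",[(480,123),(727,121)],70),("rail end",[(545,436),(662,436)],87)]:
    P=onz(c,S(q),z); print(n,P[:,:2].tolist() if 0 else "",np.c_[(P-o)@ux,(P-o)@uy].tolist(), ((P.mean(0))-p)@R)
a=cv2.cvtColor(c["frame"],cv2.COLOR_RGB2GRAY)
print(a[280:318,322].tolist()); print(a[280:318,310].tolist())
E
```

```text
[557.43771602 156.26909727 190.71247739]
bar [[599.4 140.5  91. ]
 [590.3 143.7  91. ]]
bar  [[59.81219907462009, 0.011499110835990213], [50.18780092537974, -0.01149911083606677]] [ 99.6   0.9 -40.2]
body end  [[63.888356880867825, 29.77540864041591], [63.89944184531972, -28.632141884928874], [-62.257626297933435, -29.510065684727664], [-62.421492528890155, 30.642192235889876]] [108.7   0.3  14. ]
tab -x top  [[-32.30296376666542, 15.312346485587659], [-32.23432466312979, -13.273656833671192]] [79.8 -0.1 47.1]
tab base  [[-22.488760606849755, 16.62861400096275], [-22.428171737447194, -14.571272326027723]] [105.8  -0.1  37.2]
shutter +x edge  [[0.3658487222697696, -0.15531197169146768]] [105.7   1.1  14.4]
fence near  [[68.87113192036796, 50.82177763754294], [69.65801909705768, -47.23676432611509]] [120.6  -0.9 -54.5]
rail end  [[-59.596968547599595, 26.273739415946014], [-59.46465811859599, -23.023098194170664]] [103.9  -0.7  74.3]
[70, 67, 66, 66, 65, 61, 49, 36, 29, 28, 28, 29, 28, 29, 27, 28, 29, 29, 29, 29, 31, 32, 32, 32, 32, 33, 32, 32, 31, 33, 34, 45, 65, 80, 88, 91, 92, 91]
[68, 67, 66, 66, 65, 60, 50, 37, 31, 29, 30, 30, 30, 31, 30, 30, 31, 31, 31, 30, 32, 32, 34, 34, 33, 34, 34, 34, 33, 33, 35, 45, 64, 80, 86, 88, 89, 88]
```

```bash
python3 - <<'E'
from h import *
goto([517.8,170.5,90],70.7)
E
```

```text
t 12.38 pos [557.44 156.27 190.71] yaw y -109.33 world d [ -39.64   14.23 -100.71] 
 tool d now [100.81  -0.43  41.88] tool d after turn [100.71  -0.33  42.11] turn [-0.03  0.13 -0.07] 
 F [-0.16 -1.47  0.24] w 85.3 q [0.14 0.15 1.69 0.   1.31 2.05]
```

Request:
send_rows --commands '[{"x": 0, "y": 0, "z": 15, "ax": 0, "ay": 0, "az": 0}, {"x": 10, "y": 0, "z": 15, "ax": 0, "ay": 0, "az": 0}, {"x": 20, "y": 0, "z": 12, "ax": 0, "ay": 0, "az": 0}, {"x": 20, "y": 0, "z": 0, "ax": 0, "ay": 0, "az": 0}, {"x": 15, "y": 0, "z": 0, "ax": 0, "ay": 0, "az": 0}, {"x": 5, "y": 0, "z": 0, "ax": 0, "ay": 0, "az": 0}, {"x": 0, "y": 0, "z": 0, "ax": 0, "ay": 0, "az": 0}, {"x": 0, "y": 0, "z": 0, "ax": 0, "ay": 0, "az": 0}, {"x": 0, "y": 0, "z": 0, "ax": 0, "ay": 0, "az": 0}]'

```text
t: 13.13
tool_pos: [519.4, 170.3, 123.0]
tool_rot: [-0.119, 0.697, -0.119, -0.697]
wrist_force: [0.8, -0.2, 0.6]
gripper_width: 85.3
```

```bash
python3 - <<'E'
from h import *
goto([517.8,170.5,90],70.7); snap("wrist","w13.png")
E
```

```text
t 13.13 pos [519.42 170.34 123.  ] yaw y -109.33 world d [ -1.62   0.16 -33.  ] 
 tool d now [33.   0.4  1.6] tool d after turn [33.    0.39  1.58] turn [-0.03 -0.04  0.02] 
 F [ 0.83 -0.19  0.56] w 85.3 q [ 0.17  0.14  1.83 -0.    1.17  2.08]
```

View pics/w13.png

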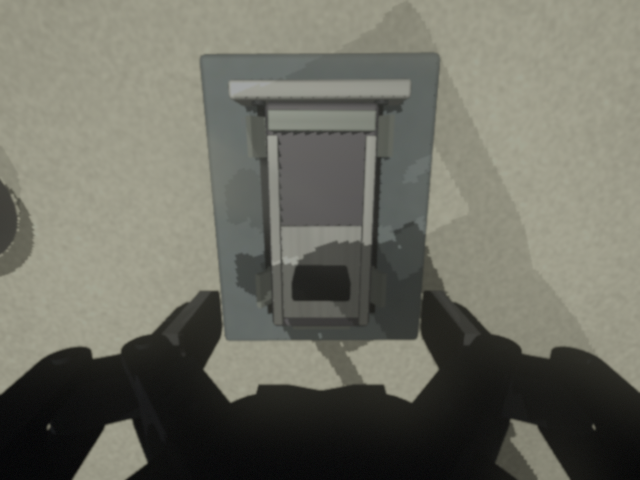

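The tab spans columns 293–350 (middle 321), centred between the fingers. Descending and gripping it.

Request:
send_rows --commands '[{"x": 10, "y": 0, "z": 1.5, "ax": 0, "ay": 0, "az": 0}, {"x": 12, "y": 0, "z": 0, "ax": 0, "ay": 0, "az": 0}, {"x": 7, "y": 0, "z": 0, "ax": 0, "ay": 0, "az": 0}, {"x": 3, "y": 0, "z": 0, "ax": 0, "ay": 0, "az": 0}, {"x": 0, "y": 0, "z": 0, "ax": 0, "ay": 0, "az": 0}, {"x": 0, "y": 0, "z": 0, "ax": 0, "ay": 0, "az": 0}, {"x": 0, "y": 0, "z": 0, "ax": 0, "ay": 0, "az": 0}]'

```text
t: 13.77
tool_pos: [517.7, 170.9, 90.7]
tool_rot: [-0.119, 0.697, -0.119, -0.697]
wrist_force: [0.2, -1.0, 0.3]
gripper_width: 85.3
```

```bash
python3 - <<'E'
from h import *
goto([517.8,170.5,90],70.7); snap("wrist","w14.png"); c=snap("side","s14.png")
cv2.imwrite("pics/c14.png",cv2.resize(cv2.imread("pics/s14.png")[140:250,220:340],None,fx=5,fy=5)*1)
E
```

```text
t 13.77 pos [517.72 170.86  90.66] yaw y -109.33 world d [ 0.08 -0.36 -0.66] 
 tool d now [ 0.66  0.32 -0.2 ] tool d after turn [ 0.66  0.32 -0.2 ] turn [-0.03 -0.02  0.01] 
 F [ 0.22 -1.02  0.35] w 85.3 q [ 0.17  0.18  1.86 -0.    1.11  2.08]
```

View pics/w14.png

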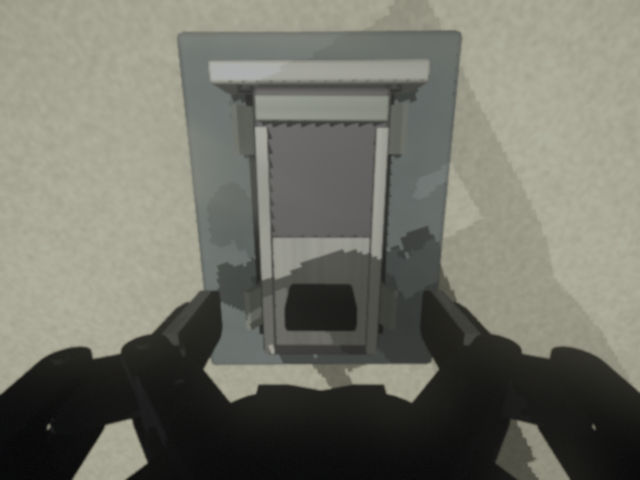

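View pics/c14.png

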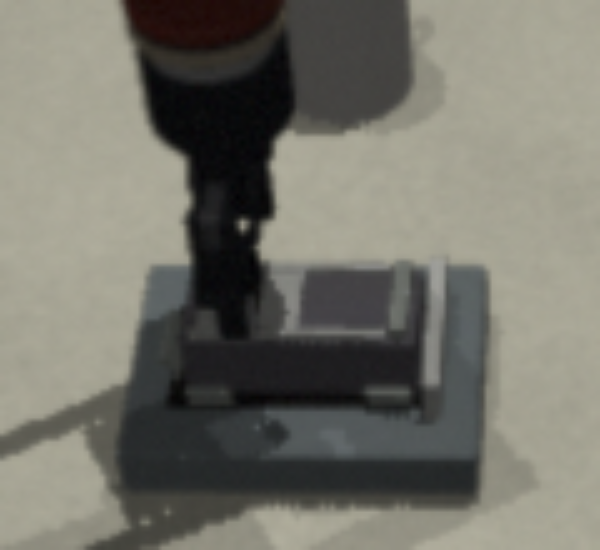

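Request:
send_rows --commands '[{"x": 0, "y": 0, "z": 0, "ax": 0, "ay": 0, "az": 0}, {"x": 0, "y": 0, "z": 0, "ax": 0, "ay": 0, "az": 0}, {"x": 0, "y": 0, "z": 0, "ax": 0, "ay": 0, "az": 0}, {"x": 0, "y": 0, "z": 0, "ax": 0, "ay": 0, "az": 0}, {"x": 0, "y": 0, "z": 0, "ax": 0, "ay": 0, "az": 0}, {"x": 0, "y": 0, "z": 0, "ax": 0, "ay": 0, "az": 0}, {"x": 0, "y": 0, "z": 0, "ax": 0, "ay": 0, "az": 0}, {"x": 0, "y": 0, "z": 0, "ax": 0, "ay": 0, "az": 0}, {"x": 0, "y": 0, "z": 0, "ax": 0, "ay": 0, "az": 0}, {"x": 0, "y": 0, "z": 0, "ax": 0, "ay": 0, "az": 0}]' --jaw 1 --force 25

```text
t: 14.7
tool_pos: [517.6, 171.0, 90.6]
tool_rot: [-0.119, 0.697, -0.119, -0.697]
wrist_force: [-0.2, 0.9, 2.0]
gripper_width: 29.5
```

Request:
send_rows --commands '[{"x": 0, "y": 0, "z": -1, "ax": 0, "ay": 0, "az": 0}, {"x": 0, "y": 0, "z": -2, "ax": 0, "ay": 0, "az": 0}, {"x": 0, "y": 0, "z": -3, "ax": 0, "ay": 0, "az": 0}, {"x": 0, "y": 0, "z": -3, "ax": 0, "ay": 0, "az": 0}, {"x": 0, "y": 0, "z": -3, "ax": 0, "ay": 0, "az": 0}, {"x": 0, "y": 0, "z": 0, "ax": 0, "ay": 0, "az": 0}]'

```text
t: 15.2
tool_pos: [529.7, 166.6, 90.6]
tool_rot: [-0.119, 0.697, -0.119, -0.697]
wrist_force: [-0.1, 1.6, 4.4]
gripper_width: 29.3
```

```bash
python3 - <<'E'
from h import *
goto([517.8,170.5,90],70.7); snap("wrist","w15.png")
E
```

```text
t 15.2 pos [529.68 166.64  90.6 ] yaw y -109.34 world d [-11.88   3.86  -0.6 ] 
 tool d now [ 0.59  0.3  12.49] tool d after turn [ 0.6   0.29 12.49] turn [-0.04 -0.06  0.02] 
 F [-0.08  1.55  4.45] w 29.3 q [ 0.16  0.2   1.83 -0.    1.11  2.07]
```

View pics/w15.png

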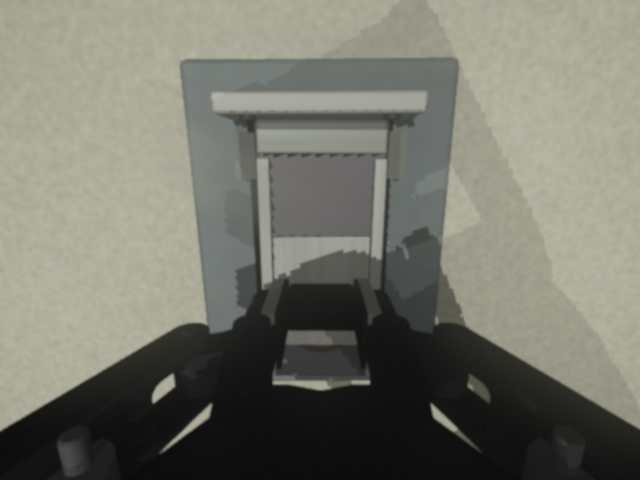

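The shutter is following: its edge stays at row 237 while the crossbar gets nearer. Continuing.

Request:
send_rows --commands '[{"x": 0, "y": 0, "z": -4, "ax": 0, "ay": 0, "az": 0}, {"x": 0, "y": 0, "z": -5, "ax": 0, "ay": 0, "az": 0}, {"x": 0, "y": 0, "z": -5, "ax": 0, "ay": 0, "az": 0}, {"x": 0, "y": 0, "z": -5, "ax": 0, "ay": 0, "az": 0}, {"x": 0, "y": 0, "z": -5, "ax": 0, "ay": 0, "az": 0}, {"x": 0, "y": 0, "z": -4, "ax": 0, "ay": 0, "az": 0}, {"x": 0, "y": 0, "z": -3, "ax": 0, "ay": 0, "az": 0}, {"x": 0, "y": 0, "z": 0, "ax": 0, "ay": 0, "az": 0}, {"x": 0, "y": 0, "z": 0, "ax": 0, "ay": 0, "az": 0}]'

```text
t: 16.0
tool_pos: [558.7, 156.3, 90.6]
tool_rot: [-0.119, 0.698, -0.119, -0.697]
wrist_force: [1.5, -0.1, 3.3]
gripper_width: 29.3
```

Request:
send_rows --commands '[{"x": 0, "y": 0, "z": -1, "ax": 0, "ay": 0, "az": 0}, {"x": 0, "y": 0, "z": -1, "ax": 0, "ay": 0, "az": 0}, {"x": 0, "y": 0, "z": 0, "ax": 0, "ay": 0, "az": 0}, {"x": 0, "y": 0, "z": 0, "ax": 0, "ay": 0, "az": 0}]'

```text
t: 16.33
tool_pos: [559.7, 155.9, 90.6]
tool_rot: [0.119, -0.697, 0.119, 0.697]
wrist_force: [-0.9, 1.8, 4.8]
gripper_width: 28.8
```

Request:
send_rows --commands '[{"x": 0, "y": 0, "z": -1, "ax": 0, "ay": 0, "az": 0}, {"x": 0, "y": 0, "z": -1, "ax": 0, "ay": 0, "az": 0}, {"x": 0, "y": 0, "z": 0, "ax": 0, "ay": 0, "az": 0}, {"x": 0, "y": 0, "z": 0, "ax": 0, "ay": 0, "az": 0}]'

```text
t: 16.67
tool_pos: [561.6, 155.3, 90.6]
tool_rot: [0.119, -0.697, 0.119, 0.697]
wrist_force: [-1.1, 2.1, 6.4]
gripper_width: 29.2
```

```bash
python3 - <<'E'
from h import *
goto([517.8,170.5,90],70.7); snap("wrist","w16.png")
E
```

```text
t 16.67 pos [561.55 155.32  90.59] yaw y -109.32 world d [-43.75  15.18  -0.59] 
 tool d now [ 0.6   0.15 46.31] tool d after turn [ 0.59  0.13 46.31] turn [-0.02  0.02 -0.01] 
 F [-1.05  2.14  6.39] w 29.2 q [0.13 0.26 1.76 0.   1.12 2.04]
```

View pics/w16.png

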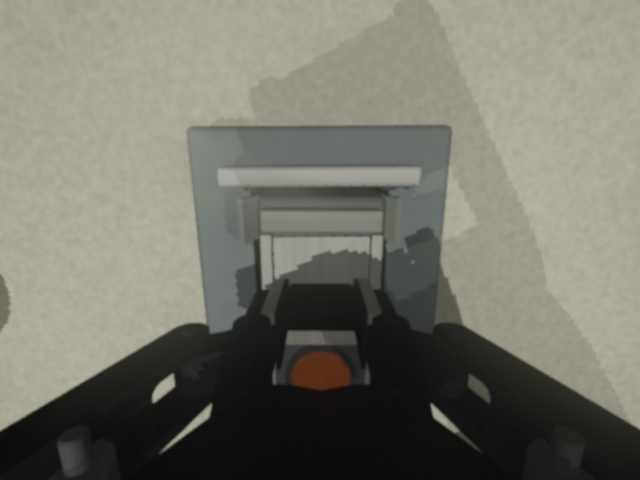

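The shutter's edge is at the crossbar (row about 236) and the orange window is uncovered. I'll push a little more to feel the stop.

Request:
send_rows --commands '[{"x": 0, "y": 0, "z": -1, "ax": 0, "ay": 0, "az": 0}, {"x": 0, "y": 0, "z": -1, "ax": 0, "ay": 0, "az": 0}, {"x": 0, "y": 0, "z": 0, "ax": 0, "ay": 0, "az": 0}, {"x": 0, "y": 0, "z": 0, "ax": 0, "ay": 0, "az": 0}]'

```text
t: 17.05
tool_pos: [563.0, 154.8, 90.6]
tool_rot: [0.119, -0.697, 0.119, 0.698]
wrist_force: [-3.1, 1.6, 7.2]
gripper_width: 29.2
```

Request:
send_rows --commands '[{"x": 0, "y": 0, "z": -1, "ax": 0, "ay": 0, "az": 0}, {"x": 0, "y": 0, "z": -1, "ax": 0, "ay": 0, "az": 0}, {"x": 0, "y": 0, "z": 0, "ax": 0, "ay": 0, "az": 0}, {"x": 0, "y": 0, "z": 0, "ax": 0, "ay": 0, "az": 0}]'

```text
t: 17.38
tool_pos: [564.0, 154.4, 90.5]
tool_rot: [0.119, -0.696, 0.119, 0.698]
wrist_force: [-5.9, 2.4, 9.0]
gripper_width: 28.7
```

Request:
send_rows --commands '[{"x": 0, "y": 0, "z": 0, "ax": 0, "ay": 0, "az": 0}, {"x": 0, "y": 0, "z": 0, "ax": 0, "ay": 0, "az": 0}, {"x": 0, "y": 0, "z": 0, "ax": 0, "ay": 0, "az": 0}, {"x": 0, "y": 0, "z": 0, "ax": 0, "ay": 0, "az": 0}, {"x": 0, "y": 0, "z": 0, "ax": 0, "ay": 0, "az": 0}, {"x": 0, "y": 0, "z": 0, "ax": 0, "ay": 0, "az": 0}, {"x": 0, "y": 0, "z": 0, "ax": 0, "ay": 0, "az": 0}]' --jaw 0

```text
t: 17.97
tool_pos: [565.5, 153.8, 90.3]
tool_rot: [0.119, -0.697, 0.119, 0.697]
wrist_force: [0.4, 0.1, -0.3]
gripper_width: 85.1
```

Request:
send_rows --commands '[{"x": -10, "y": 0, "z": 0, "ax": 0, "ay": 0, "az": 0}, {"x": -20, "y": 0, "z": 0, "ax": 0, "ay": 0, "az": 0}, {"x": -30, "y": 0, "z": 0, "ax": 0, "ay": 0, "az": 0}, {"x": -30, "y": 0, "z": 0, "ax": 0, "ay": 0, "az": 0}, {"x": -20, "y": 0, "z": 0, "ax": 0, "ay": 0, "az": 0}, {"x": -10, "y": 0, "z": 0, "ax": 0, "ay": 0, "az": 0}, {"x": 0, "y": 0, "z": 0, "ax": 0, "ay": 0, "az": 0}, {"x": 0, "y": 0, "z": 0, "ax": 0, "ay": 0, "az": 0}]'

```text
t: 18.63
tool_pos: [565.5, 153.9, 210.4]
tool_rot: [-0.119, 0.697, -0.119, -0.697]
wrist_force: [0.0, -0.0, -1.0]
gripper_width: 85.1
```

```bash
python3 - <<'E'
from h import *
import pickle
goto([558,157,43.8],70.7); d={}
for n in ["wrist","side","scene"]: d[n]=snap(n,n[:2]+"17.png")
pickle.dump(d,open("d17.pkl","wb"))
g=lambda i: np.clip(i[:,:,::-1].astype(float)*1.8,0,255).astype(np.uint8)
f=lambda i,x,y,w,h,s: cv2.resize(i[y:y+h,x:x+w],None,fx=s,fy=s,interpolation=cv2.INTER_CUBIC)
cv2.imwrite("pics/c17.png",np.hstack([np.vstack([f(g(d["side"]["frame"]),237,165,100,75,3.8),f(g(d["scene"]["frame"]),320,185,100,75,3.8)]), f(g(d["wrist"]["frame"]),210,110,210,285,2)]))
E
```

```text
t 18.63 pos [565.51 153.91 210.39] yaw y -109.33 world d [  -7.51    3.09 -166.59] 
 tool d now [166.59  -0.4    8.18] tool d after turn [166.59  -0.44   8.11] turn [-0.03 -0.03  0.01] 
 F [ 0.03 -0.01 -1.04] w 85.1 q [ 0.13  0.14  1.65 -0.    1.34  2.04]
```

View pics/c17.png

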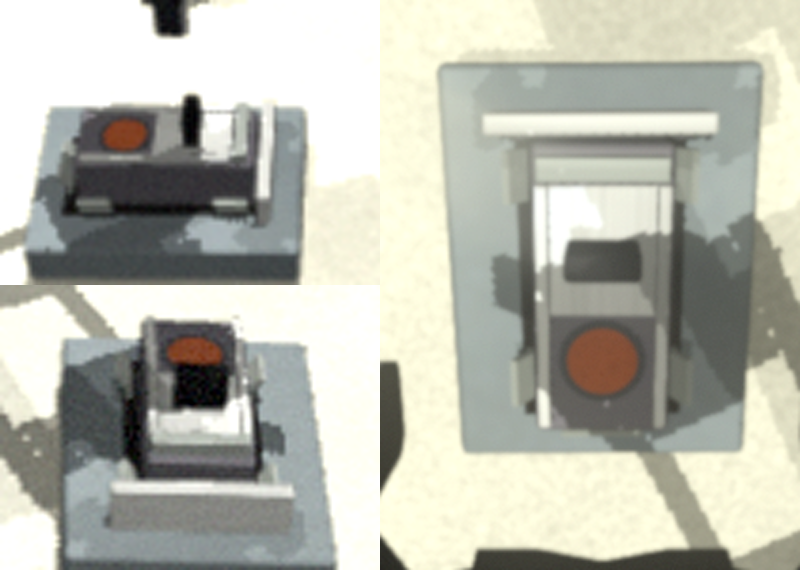

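View pics/sc17.png

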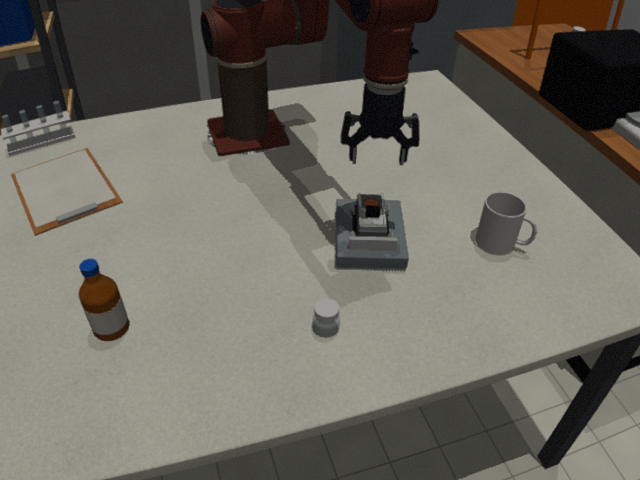

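```bash
python3 - <<'E'
from h import *
import pickle
c=pickle.load(open("d17.pkl","rb"))["wrist"]; S=lambda z: [(210+(a-380)/2,110+b/2) for a,b in z]
cs=np.radians(-19.3); ux=np.array([np.cos(cs),np.sin(cs),0]); uy=np.array([-ux[1],ux[0],0])
o=onz(c,S([(604,158),(604,184)]),91).mean(0)-55*ux
for n,q,z in [("bar",[(604,158),(604,184)],91),("shutter -x edge",[(604,316)],85),("window",[(602,362)],82),("fence near",[(484,135),(717,134)],70),("body +x",[(530,143),(676,143)],82),("guide in",[(526,180),(682,180)],58)]:
    P=onz(c,S(q),z); print(n,np.c_[(P-o)@ux,(P-o)@uy].round(1).tolist())
E
```

```text
bar [[60.1, 0.0], [49.9, -0.0]]
shutter -x edge [[-7.6, -0.1]]
window [[-30.2, 0.8]]
fence near [[67.4, 50.4], [67.9, -47.4]]
body +x [[65.2, 29.9], [65.2, -29.0]]
guide in [[46.9, 34.7], [46.9, -34.8]]
```

```bash
python3 -c "
from bench import workorder
print(workorder.sign_off())"
```

```text
the job is handed in; nothing more can be done
None
```

The carrier is seated in the dock's nest with its crossbar at the fence, and the shutter is fully open with the specimen window uncovered. I handed the job in at about 18.8 s of the 51 s allowed; no verdict is reported, so this rests on my own checks.

I gripped the carrier by its long sides and lowered it until I felt the nest floor, at the expected height. Then I let go and rose clear. I slid the tab about 49 mm, until the wrist force rose at the stop, then let go and rose clear again.

**Last checks (wrist camera, after release):**
- **Shutter:** centre at carrier x of about +20.4 mm; the end stop is at +20 mm.
- **Carrier in the nest:** about +1.4 mm along and 1–1.5 mm across from centre, and it looks flat.
- **Gripper:** about 120 mm clear above the carrier and touching nothing.
- **Bottle, jug and jar:** in the scene picture they stand where they started.

**What failed or disagreed:**
- My first three move calls were refused because rows were missing keys. The arm did not move and no time passed.
- Before lowering, the cameras disagreed on the dock's position relative to the carrier, by about 4 mm along it. Across it the side view differed from the others by up to 8 mm. I went by the wrist view and lowered in small steps; no extra force showed until the floor.

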